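# File the saw template in the lever arch file

## Task

Lift the lever of the lever arch file to spring its rings open and hang the plywood template on the two upright posts, both holes threaded and the board lying flat on the mechanism with its grip on top. Then press the lever down until it clicks and press it firmly home against its stop so that it stays fully shut, leaving the template on the posts. The mechanism is delicate: feel your way and never press or pull hard on it, nor bang the board on it; leave the other things on the table where they are.

Things in the scene. Friction and masses are not known exactly. Their poses are not given: they have to be found in the camera images.
- binder: Lever arch file lying open on the table, fixed: grey board cover 3 mm thick, x -140 to +423, y -130 to +185 mm. Origin on the table, under the mid-point between its two ring posts; z up, +x to the side of the moving arches (away from the robot), +y towards the lever.
- plate (a point): Point at the file's origin, under the steel base plate (x -51 to +53, y -64 to +119 mm of the file) that carries all the ring parts. The plate's upper face is at height H above this point, H = 10 to 36 mm: it differs from file to file and is NOT reported; feel for it or see it. All ring parts ride up and down with it.
- posts (a point): Also at the file's origin, on the table. Two upright steel posts stand at file x 0, y -40 and +40 mm: 8 mm diameter, 44 mm tall above the plate, the last 8 mm tapering to 3 mm. With the lever shut two 6 mm arches, hinged at x +38 mm, close over the post tops (up to H + 50 mm); lever up, they stand back at x +35 to +60 mm, up to H + 62 mm.
- lever (a joint): Angle of the file's lever, rad: 0 shut (level, pointing to file +y; the start), 0.9 fully up. Pivot line parallel to file x at y +75 mm, H + 22 mm; bracket around it x 0 to +46, y +66 to +84 mm, up to H + 32 mm. Lever: flat bar 10 mm wide, 4 mm thick, at x +10 mm, from the pivot to a roller at its end. A catch block 12 mm square stands at x +10, y +100 mm, up to H + 22 mm.
- mech (a joint): How far the base plate with all ring parts is lifted (+) or pressed down (-) on its springy mount, m: 0 at rest at its height H, 1 mm per 12 N of net push or pull on the ring parts (by fingers or template; the squeeze of a grip does not count). More than 1.7 mm (20 N) either way damages it. It says nothing of H.
- roller_foot (a point): Point on the table straight below the roller's centre as the lever lies shut (file x +10, y +150 mm, z 0). The roller's centre is then H + 22 mm above it, 75 mm from the pivot. Freely turning steel roller: 16 mm diameter, 18 mm long, axis along file x. Its flat ends can be pinched along x, and the lever can turn between the fingers; below and beside it is free space.
- catch (a point): Point on the table under the sprung catch (file x +10, y +117 mm). The catch holds the lever shut: lifting the roller takes about 5 N for the first 5 mm, then the lever springs up to 0.9 by itself. To close: 2 to 4 N down at the roller, then up to about 12 N in the last 10 mm; it clicks 4 mm above its stop. Press on, with 10 to 15 N at the stop; there the force rises sharply.
- template_mid (a point): Middle of the loose template, 0.09 to 0.19 kg: plywood board 74 (x) by 112 (y) by 6 mm with a wooden bar grip on its middle, 20 mm thick (x), 60 mm long (y), 34 mm high. The point is 20 mm above the underside, 20 mm below the grip's top. Two through holes, 12.5 mm diameter, at x +23, y -40 and +40 mm. On the posts its x lies along file x, this point at file x -23, y 0 mm.
- glue: White glue bottle, 56 mm diameter, 120 mm tall, standing; origin under its centre. Not to be disturbed.
- bitcase: Flat red plastic case, 70 x 100 x 35 mm; origin under its centre. Not to be disturbed.
- tape: Black tape measure, 55 x 40 x 55 mm; origin under its centre. Not to be disturbed.
- template: The same template, its origin under the centre of the board (20 mm below template_mid), same axes.

How it is judged:
By the outcome, as a careful person would: the job done as asked, in the order asked, and still so for the second after the job is handed in, with the robot touching nothing.
It also fails if it takes over 70 s, if anything falls off the work surface, if the arm or the gripper's body presses on something with over 40 N, if the wrist force passes 120 N, or if a joint passes its speed limit or range.

## Robot

A 6-joint arm with a two-finger parallel gripper is mounted at the origin on the work surface. World frame = base frame: x ahead of the robot, y to its left, z up, the work surface at z = 0. Lengths are in mm, angles in degrees, forces in N, time in s.
With the tool pointing down it reaches from about 275 to 850 mm from the base axis. Payload 19 kg.
Tool frame: the origin (TCP) lies midway between the tips of the shut fingers; the grasp point (between the pads) lies 19 mm behind it; z points along the fingers, y is the direction in which the jaws open and shut (so a half turn about z gives the same grasp; the last joint's range is limited). The gripper opens to 85 mm and grips with 20 to 120 N. Pads are 22 mm wide; open, the fingers measure 114 mm over their backs; the gripper's body (76 mm by 85 mm) begins 54 mm behind the grasp point. The pads swing forward as they close: fully open they stand 13 mm farther back than shut.
Start: joints at [-83.193, 8.623, 82.357, -0, 89.026, -7.678], TCP at [143.791, -556.696, 201.367] pointing down, gripper open.
Joint ranges: [-160.23, 160.23], [-39.13, 120.54], [6.94, 153.29], [-79.49, 259.48], [9.18, 160.14], [-161.06, 161.06]. Speed limits (degrees/s): [108.29, 108.29, 127.2, 172.46, 172.46, 172.46].

## Interface

Orientations are given as a 3x3 rotation matrix whose columns are the frame's x, y, z axes.
In Python, from bench import * gives the robot as it stands. The module is installed in compiled form; this text tells all that it offers.
- The arm moves only by the tool move_arm, never from a script. Its argument "deltas" is a list of rows, each a list of 5 numbers: the opening, from 0 (shut) to 1 (fully open), then the shift along the tool's x, y, z in cm, then the turn about the tool's z in rad. In form: [[hand, dx, dy, dz, turn], ...]. A call has 1 to 5 rows; each row is the pose to reach, as a shift and turn from the pose commanded when the call began, along the tool's axes at that moment; what a row does not reach only later rows make up. A row lasts 1/8 s, in which the tool goes at most 62.5 mm and 10.7 degrees, less where a joint would pass 70% of its speed; a pose out of reach is approached as far as the arm can. A call with a gripper value outside its range is refused whole. The fingers move at their own pace and stop on an object; the grip force is fixed at half the most. Time passes only in rows, so rows that repeat a pose let the fingers close. It gives the time, the measured TCP pose, the force and the opening at its end, in the units of the state.
- sense(): the state, without advancing time (a new reading comes with each control period).
- snapshot(name): name is "side" or "top"; returns a dict with "image" (400x640x3 uint8, red, green, blue), "range_z" (400x640 float32, mm along the optical axis (not along the pixel's ray), 0 where there is no reading), "fov_y" (degrees; the focal length in pixels is half the picture's height over the tangent of half this angle, whatever the lens; pixels are square), "cx", "cy" (the principal point, pixels), "eye" and "attitude" of the camera in the world. Camera axes: x right, y down, z forward; pixel columns grow to the right and rows downward; lengths in mm; the calibration is good to about 2 mm. A picture is of the moment at which its call begins.
- sign_off(): hands the job in, once; it reports no verdict.
The state is a dict: "time": time; "qpos": joint angles; "joint_velocities": joint speeds; "effort": joint torques, N m; "tool_pos": TCP position; "tool_rot": TCP orientation; "wrist_force": force on the tool from outside, world axes, zero at the start; "moment": the same for the moment, N m; "opening": finger opening in mm.
Only numpy, scipy, OpenCV 4.12 (cv2) and the standard library are available. Lean on these libraries where they do the work, as an engineer would, in place of code of your own. Each camera call takes 0.05 s, during which the arm holds its last target.

## Working session

There is one attempt and no reset: what is moved stays moved. The work goes in short steps, Python scripts to look and compute and a tool call to move; the robot and the scene stay as the last step left them, time stands still between calls to the robot, and variables do not carry over. Pictures are saved under pics/ and viewed, and the job is handed in when it is done.

Besides the shell and the picture viewer there is one more tool, called after "Call:" as name([rows], argument=value, ...), one row to a line, values as JSON. move_arm: Moves the arm, as the interface text tells. Its arguments: {"type":"object","properties":{"deltas":{"type":"array","items":{"type":"array","items":{"type":"number"}}}},"required":["deltas"]}

```bash
mkdir -p pics
cat > h.py <<'E'
from bench import *
import numpy as np, cv2
def snap(n,f):
    s=snapshot(n); cv2.imwrite(f'pics/{f}.png',s["image"][:,:,::-1]); np.savez(f'pics/{f}.npz',**{k:np.array(v) for k,v in s.items()}); return s
def cloud(s):
    im=np.array(s["range_z"]);h,w=im.shape;f=h/2/np.tan(np.radians(float(s["fov_y"]))/2)
    v,u=np.mgrid[:h,:w]; P=np.stack([(u-float(s["cx"]))/f*im,(v-float(s["cy"]))/f*im,im],-1)
    W=P@np.array(s["attitude"]).T+np.array(s["eye"]); W[im==0]=np.nan; return W
def load(f): return dict(np.load(f'pics/{f}.npz'))
E
python3 - <<'E'
from h import *
for n in("top","side"):
    s=snap(n,n+"0"); print(n,s["fov_y"],s["cx"],s["cy"],s["eye"],s["attitude"])
st=sense();print(st)
E
```

```text
top 48.156351269723125 319.0303041213457 199.86725787046456 [ 235.83997543   10.8256586  1421.09038089] [[-1.41061635e-02 -9.84896082e-01  1.72570921e-01]
 [-9.99900336e-01  1.39944029e-02 -1.86430621e-03]
 [-5.78879130e-04 -1.72580020e-01 -9.84995331e-01]]
side 51.48249983401118 326.8433253759323 202.51512989360268 [433.68739628 818.06615447 825.10421002] [[-0.99662088 -0.07018581  0.04267057]
 [-0.07920361  0.68351543 -0.72562625]
 [ 0.02176267 -0.72655393 -0.68676471]]
{'time': 0.1, 'qpos': array([-8.31939441e+01,  8.64888690e+00,  8.23888902e+01,  6.54448511e-04,
        8.90275868e+01, -7.67916630e+00]), 'joint_velocities': array([-0.0270427 ,  0.00341289, -0.10432989, -0.0104698 , -0.0236993 ,
       -0.0357711 ]), 'effort': array([ 5.85625632e-03, -7.14379263e+01, -5.71795928e+01,  1.19820442e-05,
        7.20387601e-03,  8.58703743e-06]), 'tool_pos': array([ 143.7634494 , -556.46716311,  200.83176123]), 'tool_rot': array([[ 9.68212247e-01,  2.50130026e-01, -1.23856616e-04],
       [ 2.50130003e-01, -9.68211596e-01,  1.13412927e-03],
       [ 1.63760371e-04, -1.12905810e-03, -9.99999349e-01]]), 'wrist_force': array([0.0608475 , 0.06137458, 0.28389622]), 'moment': array([ 0.04606027, -0.05406238, -0.0090702 ]), 'opening': 85.59689643887407}
```

View pics/top0.png

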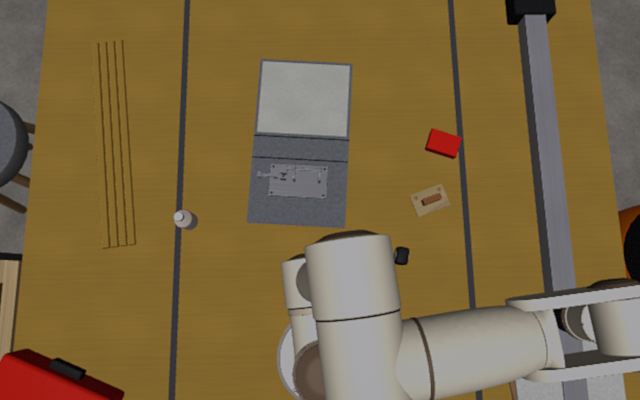

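View pics/side0.png

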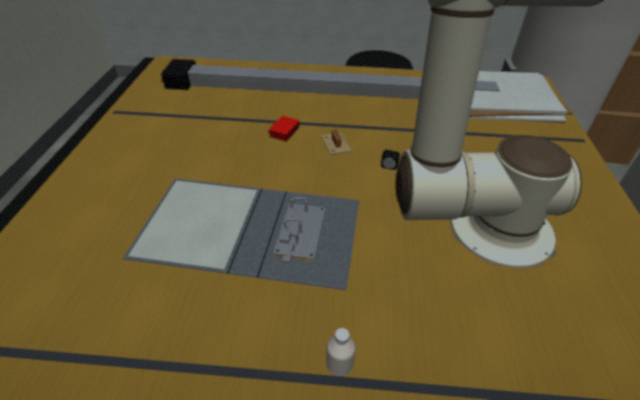

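Run:
```python
from h import *
s=load("top0"); im=s["image"][:,:,::-1]
cv2.imwrite("pics/a.png",cv2.resize(im[150:230,240:360],None,fx=6,fy=6,interpolation=cv2.INTER_CUBIC))
cv2.imwrite("pics/b.png",cv2.resize(im[120:230,390:480],None,fx=5,fy=5,interpolation=cv2.INTER_CUBIC))
t=load("side0"); im=t["image"][:,:,::-1]
cv2.imwrite("pics/c.png",cv2.resize(im[180:290,220:370],None,fx=5,fy=5,interpolation=cv2.INTER_CUBIC))
W=cloud(s);
for n,(r,c) in dict(c1=(62,264),c2=(66,349),c3=(224,343),c4=(220,250),table=(250,200),plate=(188,300),tpl=(200,430),cover=(210,300),c5=(100,300)).items(): print(n,W[r,c].round(1))
W=cloud(t)
for n,(r,c) in dict(table=(320,250),cover=(270,340),plate=(250,290)).items(): print(n,W[r,c].round(1))
```

```text
c1 [960.  187.8   8.6]
c2 [ 944.7 -100.2    1.9]
c3 [405.2 -67.2   2.5]
c4 [422.3 229.5   2.4]
table [329.4 387.2  -1.9]
plate [520.3  68.3  21.8]
tpl [ 472.2 -338.9   41.6]
cover [4.526e+02 6.970e+01 1.000e-01]
c5 [824.7  67.1   2.7]
table [623.9 343.6   2.8]
cover [433.3 188.3   4.2]
plate [557.7 173.3  47.9]
```

View pics/a.png

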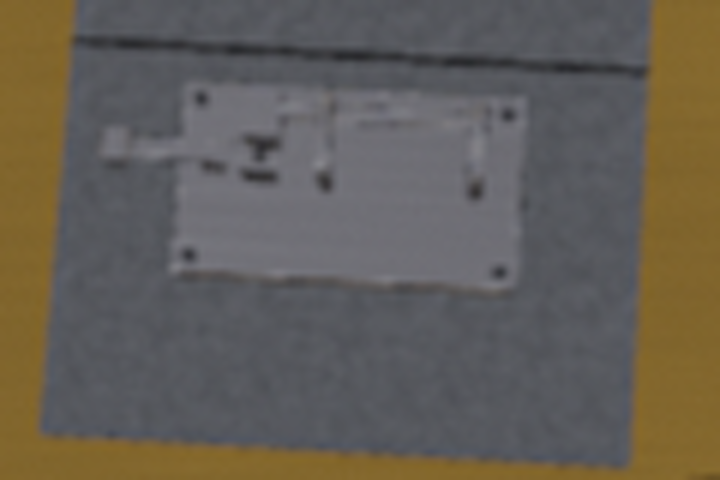

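View pics/b.png

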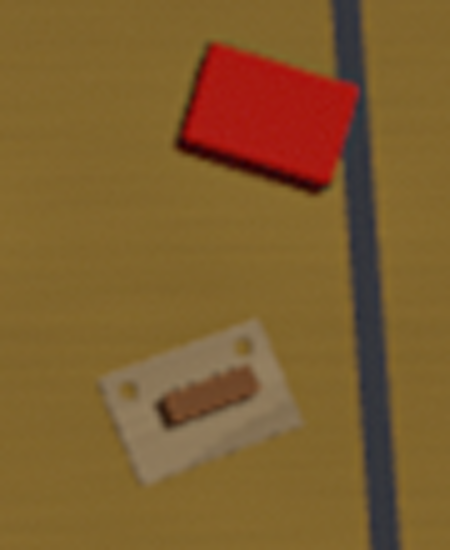

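View pics/c.png

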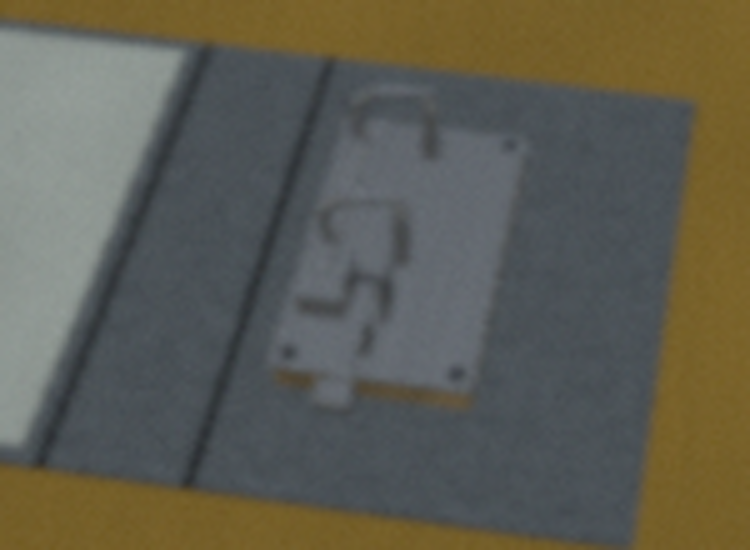

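```bash
cat >> h.py <<'E'
from scipy.optimize import least_squares
def toplane(s,uv,z):
    f=200/np.tan(np.radians(float(s["fov_y"]))/2); uv=np.atleast_2d(uv).astype(float)
    d=np.c_[(uv[:,0]-float(s["cx"]))/f,(uv[:,1]-float(s["cy"]))/f,np.ones(len(uv))]@np.array(s["attitude"]).T
    e=np.array(s["eye"]); return e+d*((z-e[2])/d[:,2])[:,None]
def proj(s,P):
    f=200/np.tan(np.radians(float(s["fov_y"]))/2)
    c=(np.atleast_2d(P)-np.array(s["eye"]))@np.array(s["attitude"])
    return np.c_[float(s["cx"])+f*c[:,0]/c[:,2],float(s["cy"])+f*c[:,1]/c[:,2]]
def fitrect(pts,x0,x1,y0,y1,g):
    def res(p):
        c,s=np.cos(p[2]),np.sin(p[2]); d=pts[:,:2]-p[:2]
        l=np.c_[d@[c,s],d@[-s,c]]
        q=np.maximum(np.array([x0,y0])-l,l-np.array([x1,y1]))
        out=np.hypot(*np.maximum(q,0).T)
        return np.where(q.max(1)>0,out,q.max(1))
    r=least_squares(res,g,loss='soft_l1',f_scale=2,x_scale=[10,10,.02]); return r.x,np.sqrt(np.mean(r.fun**2))
def subcontour(g,mask_roi,level):
    # subpixel contour through upsampling
    k=4; G=cv2.resize(g.astype(np.float32),None,fx=k,fy=k,interpolation=cv2.INTER_CUBIC)
    m=(G<level).astype(np.uint8); x0,y0,x1,y1=[k*a for a in mask_roi]
    mm=np.zeros_like(m); mm[y0:y1,x0:x1]=m[y0:y1,x0:x1]
    cs,_=cv2.findContours(mm,cv2.RETR_EXTERNAL,cv2.CHAIN_APPROX_NONE); c=max(cs,key=cv2.contourArea)[:,0]
    return (c+.5)/k-.5
E
python3 - <<'E'
from h import *
for n,roi in(("top0",(225,45,370,240)),("side0",(110,170,375,300))):
    s=load(n); im=s["image"].astype(float); sat=im.max(2)-im.min(2)
    c=subcontour(sat,roi,45); 
    p=toplane(s,c,3); x,r=fitrect(p,-140,423,-130,185,[536,47,.05]); print(n,len(c),x,np.degrees(x[2]),r)
    W=cloud(s); cc,ss=np.cos(x[2]),np.sin(x[2]); d=W[...,:2]-x[:2]; l=np.stack([d@[cc,ss],d@[-ss,cc]],-1)
    def reg(a,b,e,f,zr=(-20,80)):
        m=(l[...,0]>a)&(l[...,0]<b)&(l[...,1]>e)&(l[...,1]<f)&(W[...,2]>zr[0])&(W[...,2]<zr[1]); z=W[...,2][m]; return m.sum(),np.median(z).round(2),z.std().round(2)
    print("cover",reg(-130,-70,-120,170),reg(150,400,-120,150),"plate",reg(-40,-12,-55,105),"table",reg(-130,100,-250,-150),reg(0,400,200,300))
E
```

```text
top0 2071 [ 5.42244949e+02  4.79517317e+01 -7.06602519e-02] -4.048534211565569 0.3462676434716575
cover (np.int64(1679), np.float64(3.04), np.float64(3.01)) (np.int64(5711), np.float64(3.4), np.float64(3.13)) plate (np.int64(427), np.float64(21.12), np.float64(3.01)) table (np.int64(2139), np.float64(-0.03), np.float64(3.03)) (np.int64(3439), np.float64(-0.18), np.float64(3.16))
side0 2312 [ 5.42270621e+02  4.87567606e+01 -7.05830451e-02] -4.044110588145623 1.813593540593399
cover (np.int64(1885), np.float64(3.72), np.float64(1.53)) (np.int64(6494), np.float64(3.85), np.float64(1.54)) plate (np.int64(472), np.float64(21.76), np.float64(1.43)) table (np.int64(1583), np.float64(0.64), np.float64(1.63)) (np.int64(6252), np.float64(0.29), np.float64(1.47))
```

Run:
```python
from h import *
for n,roi in(("top0",(405,178,455,222)),("side0",(315,122,358,160))):
    s=load(n); im=s["image"].astype(float); x0,y0,x1,y1=roi
    print([im[r,c] for r,c in(((190,419),(205,420)) if n=="top0" else ((147,330),(125,320)))], [im[r,c] for r,c in(((215,405),) if n=="top0" else ((157,320),))])
    sat=im.max(2)-im.min(2)
    b=im[:,:,2]; 
    print(np.percentile(b[y0:y1,x0:x1],[5,25,50,75,95]))
    for lv in(65,80):
        c=subcontour(255-b,roi,255-lv)
        p=toplane(s,c,6); g=p.mean(0); x,r=fitrect(p,-37,37,-56,56,[g[0],g[1],.3]); print(n,len(c),x,np.degrees(x[2]),r)
    W=cloud(s); cc,ss=np.cos(x[2]),np.sin(x[2]); d=W[...,:2]-x[:2]; l=np.stack([d@[cc,ss],d@[-ss,cc]],-1)
    m=(abs(l[...,0])<7)&(abs(l[...,1])<25); print('grip z',m.sum(),np.nanmedian(W[...,2][m]),np.median(W[m],0))
    h=np.array([[23,40,6],[23,-40,6]]); R=np.array([[cc,-ss],[ss,cc]]); w=np.c_[h[:,:2]@R.T+x[:2],h[:,2]]; print(proj(s,w))
    # grip by colour: reddish
    rr=im[:,:,0]-im[:,:,2]
for n in("top0",):
    s=load(n)
    for nm,zz,roi,f in (("case",35,(420,120,470,165),lambda im:255-(im[:,:,0]-im[:,:,1])),):
        c=subcontour(f(s["image"].astype(float)),roi,175); p=toplane(s,c,zz); print(nm,p.min(0),p.max(0))
    W=cloud(s)
    for nm,(r,c) in dict(glue=(216,181),tape=(255,401)).items(): print(nm,np.nanmedian(W[r-4:r+5,c-4:c+5].reshape(-1,3),0))
```

```text
[array([129., 100.,  42.]), array([145., 125.,  94.])] [array([129., 101.,  44.])]
[42.   44.   45.   79.25 92.  ]
top0 421 [ 4.79053796e+02 -3.46723983e+02  3.47504392e-01] 19.910535044290597 0.49397579503863
top0 406 [ 4.79244126e+02 -3.46647269e+02  3.52180511e-01] 20.178456903020404 1.8016733642016503
grip z 73 40.829738482631456 [ 478.9001123  -345.7367108    40.82973848]
[[415.29198089 197.5168992 ]
 [438.13677086 188.76725459]]
[array([128., 115.,  84.]), array([64., 59., 50.])] [array([117.,  94.,  41.])]
[37. 40. 43. 52. 81.]
side0 393 [ 4.78568228e+02 -3.46680393e+02  3.60689266e-01] 20.665972680518184 12.512130573322008
side0 154 [ 422.17541182 -276.4296538     1.0059268 ] 57.63536017549524 10.575259853467243
grip z 40 0.43764022184421947 [ 424.99090523 -278.26270394    0.43764022]
[[357.66454961 164.10625902]
 [337.38391476 154.68848667]]
case [ 613.76163254 -452.46114496   35.        ] [ 708.20404632 -338.05131088   35.        ]
glue [421.90883491 415.732763   116.67745307]
tape [ 301.87781312 -237.82280803   54.47064529]
```

```bash
cat >> h.py <<'E'
O=np.array([542.25,48.3]); YAW=np.radians(-4.05)
def fw(x,y): c,s=np.cos(YAW),np.sin(YAW); return O+np.array([c*x-s*y,s*x+c*y])
def wf(p): c,s=np.cos(YAW),np.sin(YAW); d=np.array(p[:2])-O; return np.array([c*d[0]+s*d[1],-s*d[0]+c*d[1]])
def go(pos,yaw_y_deg=None):
    st=sense();R=np.array(st["tool_rot"]);d=R.T@(np.array(pos)-st["tool_pos"])/10
    t=0
    if yaw_y_deg is not None:
        a=np.degrees(np.arctan2(R[1,1],R[0,1])); t=-np.radians((yaw_y_deg-a+180)%360-180)
    print("d cm",d.round(3),"turn",round(t,4)); return d,t
def rep():
    st=sense(); R=np.array(st["tool_rot"]); print("t",round(st["time"],2),"pos",np.round(st["tool_pos"],1),"file",wf(st["tool_pos"]).round(1),"yaw_y",np.degrees(np.arctan2(R[1,1],R[0,1])).round(2),"F",np.round(st["wrist_force"],2),"open",round(st["opening"],1),"q",np.round(st["qpos"],1))
E
python3 - <<'E'
from h import *
print(fw(10,150)); go([*fw(10,150),150],-4.05)
E
```

```text
[562.81907585 197.2191496 ]
d cm [ 59.425 -62.485   5.163] turn -1.2473
```

Call:
move_arm([
  [0.5,59.4,-62.5,5.0,-1.247],
  [0.5,59.4,-62.5,5.0,-1.247],
  [0.5,59.4,-62.5,5.0,-1.247],
  [0.5,59.4,-62.5,5.0,-1.247],
  [0.5,59.4,-62.5,5.0,-1.247],
])

```text
time: 0.72
tool_pos: [295.8, -282.1, 183.1]
tool_rot: [[0.366, 0.931, 0.0], [0.931, -0.366, 0.0], [0.0, 0.0, -1.0]]
wrist_force: [0.6, -0.4, 0.6]
opening: 42.6
```

Run:
```python
from h import *
rep(); go([*fw(10,150),150],-4.05)
```

```text
t 0.72 pos [ 295.8 -282.1  183.1] file [-222.5 -347. ] yaw_y -21.48 F [ 0.57 -0.43  0.62] open 42.6 q [-54.5 -11.4 104.    0.   87.4 -33. ]
d cm [54.381  7.301  3.317] turn -0.3042
```

Call:
move_arm([
  [0.5,54.4,7.3,3.3,-0.304],
  [0.5,54.4,7.3,3.3,-0.304],
  [0.5,54.4,7.3,3.3,-0.304],
  [0.5,54.4,7.3,3.3,-0.304],
  [0.5,54.4,7.3,3.3,-0.304],
])

```text
time: 1.35
tool_pos: [449.2, -10.2, 164.5]
tool_rot: [[0.076, 0.997, 0.0], [0.997, -0.076, -0.0], [-0.0, 0.0, -1.0]]
wrist_force: [-0.1, -1.0, 1.1]
opening: 42.6
```

Run:
```python
from h import *
rep(); go([*fw(10,150),150],-4.05)
```

```text
t 1.35 pos [449.2 -10.2 164.5] file [-88.7 -64.9] yaw_y -4.37 F [-0.07 -1.03  1.1 ] open 42.6 q [-11.1  -5.7 101.3  -0.   84.4  -6.8]
d cm [21.548  9.747  1.451] turn -0.0056
```

Call:
move_arm([
  [0.5,21.6,9.7,1.4,-0.006],
  [0.5,21.6,9.7,1.4,-0.006],
  [0.5,21.6,9.7,1.4,-0.006],
  [0.5,21.6,9.7,1.4,-0.006],
  [0.5,21.6,9.7,1.4,-0.006],
])

```text
time: 1.98
tool_pos: [562.2, 198.2, 149.1]
tool_rot: [[0.067, 0.998, -0.002], [0.998, -0.067, 0.0], [-0.0, -0.002, -1.0]]
wrist_force: [-0.3, 0.8, 0.1]
opening: 42.7
```

Run:
```python
from h import *
rep(); go([*fw(10,150),60],-4.05)
for n in("top","side"): s=snap(n,n+"1")
im=s["image"][:,:,::-1]
cv2.imwrite("pics/d.png",cv2.resize(im[130:300,200:400],None,fx=4,fy=4,interpolation=cv2.INTER_CUBIC)[:600,:800])
```

```text
t 1.98 pos [562.2 198.2 149.1] file [  9.3 150.9] yaw_y -3.87 F [-0.29  0.83  0.13] open 42.7 q [12.  12.5 83.9  0.  83.7 15.9]
d cm [-0.094  0.09   8.909] turn 0.0032
```

View pics/d.png

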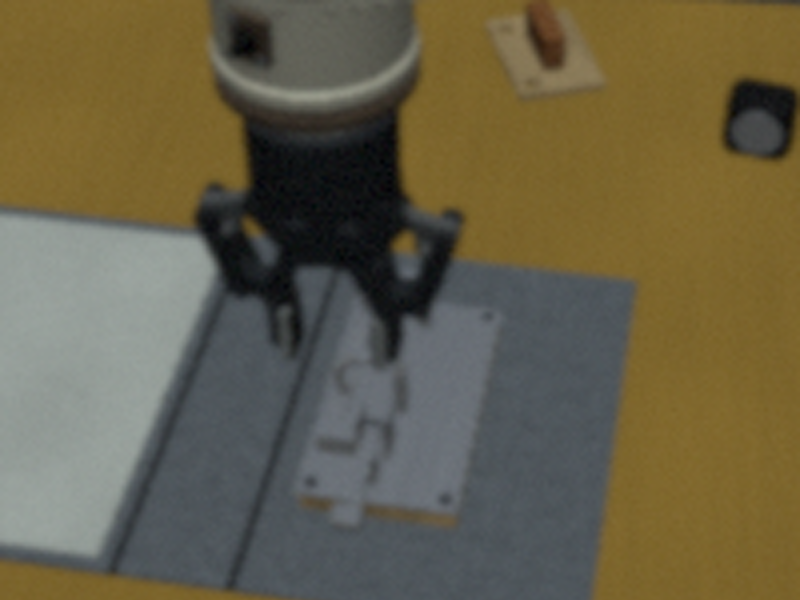

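View pics/top1.png

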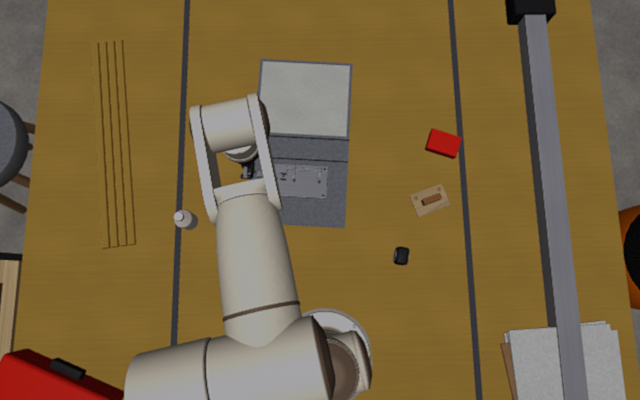

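Run:
```python
from h import *
st=sense(); s=load("side1"); 
for dz in(0,5,10): print(proj(s,st["tool_pos"]+[0,0,dz]))
r=np.array([proj(s,[*fw(a,b),43.1])[0] for a,b in((1,150),(19,150),(10,158))]); print((r-[200,130])*4)
```

```text
[[285.04615347 227.81137416]]
[[284.93889864 226.26336962]]
[[284.83083783 224.70373226]]
[[360.81325782 517.16740166]
 [331.35773829 513.22720867]
 [343.12235808 525.61048445]]
```

Call:
move_arm([
  [0.5,-0.1,0.1,4.5,0.003],
  [0.5,-0.1,0.1,8.5,0.003],
  [0.5,-0.1,0.1,8.5,0.003],
])

```text
time: 2.45
tool_pos: [561.0, 193.1, 63.6]
tool_rot: [[0.075, 0.997, -0.005], [0.997, -0.075, -0.001], [-0.001, -0.004, -1.0]]
wrist_force: [0.4, 0.1, -0.2]
opening: 42.2
```

Run:
```python
from h import *
rep(); go([*fw(10,150),35],-4.05)
s=snap("side","side2")
im=s["image"][:,:,::-1]
cv2.imwrite("pics/e.png",cv2.resize(im[190:290,220:340],None,fx=6,fy=6,interpolation=cv2.INTER_CUBIC))
st=sense();
print(((proj(s,st["tool_pos"]))-[220,190])*6)
r=np.array([proj(s,[*fw(a,b),c])[0] for a,b,c in((1,150,51),(19,150,51),(10,158,43),(1,158,43),(19,158,43))]); print((r-[220,190])*6)
```

```text
t 2.45 pos [561.  193.1  63.6] file [  8.5 145.8] yaw_y -4.28 F [ 0.39  0.13 -0.21] open 42.2 q [11.6 15.7 90.2 -0.  74.4 15.8]
d cm [0.428 0.162 2.856] turn -0.0041
[[399.0647893  368.94931658]]
[[420.4448155  403.14760057]
 [376.02035397 397.2264022 ]
 [394.6951882  428.57429136]
 [416.92953251 431.56253674]
 [372.49883733 425.59115221]]
```

View pics/e.png

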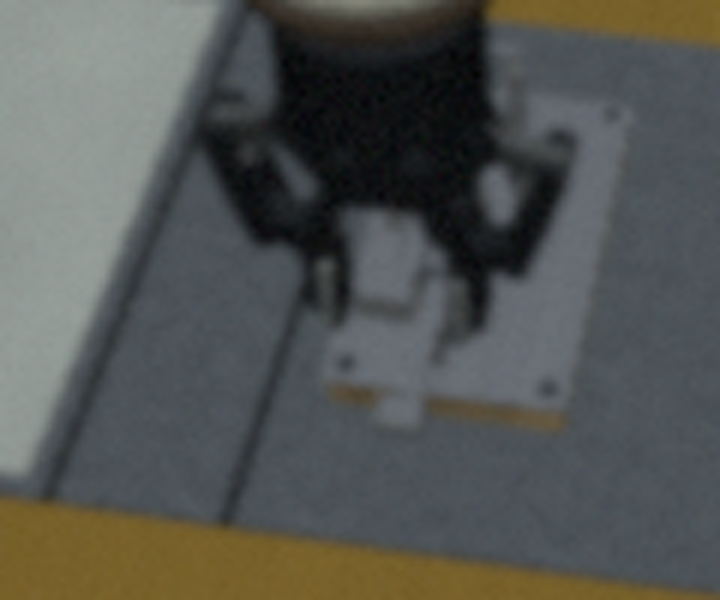

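Call:
move_arm([
  [0.5,0,0,0,0],
  [0.5,0,0,0,0],
])

```text
time: 2.75
tool_pos: [563.5, 194.5, 67.3]
tool_rot: [[0.074, 0.997, 0.002], [0.997, -0.074, 0.001], [0.001, 0.002, -1.0]]
wrist_force: [0.3, 0.6, -0.5]
opening: 43.0
```

Run:
```python
from h import *
rep(); go([*fw(10,150),35],-4.05)
```

```text
t 2.75 pos [563.5 194.5  67.3] file [ 10.9 147.4] yaw_y -4.22 F [ 0.34  0.64 -0.54] open 43.0 q [11.6 15.5 89.9  0.  74.4 15.9]
d cm [ 0.259 -0.1    3.234] turn -0.003
```

Call:
move_arm([
  [0.5,0,0,0,0],
])

```text
time: 2.88
tool_pos: [563.2, 194.6, 66.5]
tool_rot: [[0.073, 0.997, 0.001], [0.997, -0.073, 0.0], [0.0, 0.001, -1.0]]
wrist_force: [-0.5, -0.3, -1.2]
opening: 42.5
```

Call:
move_arm([
  [0.5,0,0,0,0],
])

```text
time: 3.0
tool_pos: [562.9, 194.6, 65.9]
tool_rot: [[0.073, 0.997, 0.0], [0.997, -0.073, 0.0], [0.0, 0.0, -1.0]]
wrist_force: [-0.4, -0.3, -0.3]
opening: 42.5
```

Run:
```python
from h import *
rep(); go([*fw(10,150),35],-4.05)
```

```text
t 3.0 pos [562.9 194.6  65.9] file [ 10.3 147.4] yaw_y -4.21 F [-0.39 -0.26 -0.33] open 42.5 q [11.7 15.6 90.   0.  74.4 15.9]
d cm [ 0.26  -0.03   3.095] turn -0.0028
```

Call:
move_arm([
  [0.5,0.2,0,1.0,-0.003],
  [0.5,0.26,0,2.0,-0.003],
  [0.5,0.26,0,2.8,-0.003],
  [0.5,0.26,0,2.95,-0.003],
  [0.5,0.26,0,2.95,-0.003],
])

```text
time: 3.62
tool_pos: [563.1, 197.1, 36.1]
tool_rot: [[0.071, 0.998, -0.0], [0.998, -0.071, 0.0], [0.0, -0.0, -1.0]]
wrist_force: [0.6, 0.2, 0.2]
opening: 42.7
```

Call:
move_arm([
  [0.4,0,0,0,0],
  [0.35,0,0,0,0],
  [0.32,0,0,0,0],
])

```text
time: 4.0
tool_pos: [563.1, 197.2, 36.3]
tool_rot: [[0.07, 0.998, 0.0], [0.998, -0.07, 0.0], [0.0, 0.0, -1.0]]
wrist_force: [-0.7, -1.0, 0.0]
opening: 27.5
```

Run:
```python
from h import *
rep(); go([*fw(10,150),35],-4.05)
s=snap("side","side3")
im=s["image"][:,:,::-1]
cv2.imwrite("pics/f.png",cv2.resize(im[210:280,230:320],None,fx=8,fy=8,interpolation=cv2.INTER_CUBIC))
```

```text
t 4.0 pos [563.1 197.2  36.3] file [ 10.2 150. ] yaw_y -4.04 F [-0.67 -1.01  0.03] open 27.5 q [11.9 17.3 91.6  0.  71.1 15.9]
d cm [ 0.002 -0.024  0.126] turn 0.0002
```

View pics/f.png

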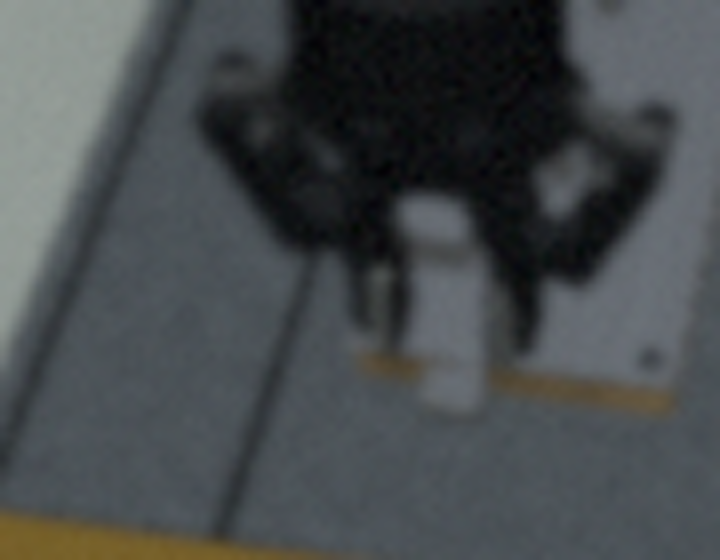

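Run:
```python
from h import *
s=load("side3"); T=lambda P:((proj(s,P)-[230,210]+.5)*8-.5).round(0)
print("tcp",T(sense()["tool_pos"]))
for a,b,c in((10,150,43),(10,158,43),(1,158,43),(19,158,43),(10,119,21),(53,119,21),(-51,119,21),(10,142,43),(10,150,51)): print(a,b,c,T([*fw(a,b),c]))
# finger pads tip assumptions
for dx in(-14,14): print(T([*fw(10.2+dx,161),38]),T([*fw(10.2+dx,139),38]))
```

```text
tcp [[456. 408.]]
10 150 43 [[456. 394.]]
10 158 43 [[450. 415.]]
1 158 43 [[479. 419.]]
19 158 43 [[420. 411.]]
10 119 21 [[481. 362.]]
53 119 21 [[346. 344.]]
-51 119 21 [[674. 387.]]
10 142 43 [[461. 374.]]
10 150 51 [[454. 377.]]
[[494. 439.]] [[509. 382.]]
[[402. 427.]] [[418. 370.]]
```

Run:
```python
from h import *
s=load("side3"); W=cloud(s); st=sense()
for (c,r) in ((375,270),(375,300),(375,320),(375,335),(375,345),(375,355),(525,300),(525,320),(525,335),(525,345),(525,355),(525,365),(455,290),(455,385)):
    u,v=c/8+230,r/8+210; i,j=int(round(v)),int(round(u)); p=W[i,j]; print((c,r),wf(p).round(1),p[2].round(1),s["image"][i,j])
```

```text
(375, 270) [ 27.8 157.7] 102.3 [73 78 76]
(375, 300) [ 27.  162.9] 94.4 [59 61 61]
(375, 320) [ 28.  161.2] 85.1 [61 64 62]
(375, 335) [ 28.4 161.4] 78.2 [72 75 74]
(375, 345) [ 29.1 159.8] 72.5 [72 73 71]
(375, 355) [ 29.3 160.1] 69.2 [73 68 55]
(525, 300) [-16.1 156.9] 95.9 [22 24 27]
(525, 320) [-15.8 156.4] 88.2 [30 33 35]
(525, 335) [-15.7 157. ] 81.8 [52 53 57]
(525, 345) [-15.8 157.8] 79.1 [59 63 67]
(525, 355) [ -5.4 115.3] 22.7 [79 84 89]
(525, 365) [ -5.8 118.3] 18.6 [88 85 82]
(455, 290) [22.4 93.4] 22.4 [104 109 114]
(455, 385) [  7.7 153.5] 50.9 [102 108 114]
```

Run:
```python
from h import *
s=load("side3"); W=cloud(s)
for c in (282,277,293,296):
    print(c,[(r,wf(W[r,c]).round(0).tolist(),float(W[r,c,2].round(0))) for r in range(205,258,3)])
m=(W[...,2]>30)&(np.abs(wf(W.reshape(-1,3).T)[0] if 0 else 0)<1)
for n in("side1","side2"):
    s=load(n);W=cloud(s);d=W[...,:2]-O;l=np.stack([d@[np.cos(YAW),np.sin(YAW)],d@[-np.sin(YAW),np.cos(YAW)]],-1)
    m=(l[...,0]>-60)&(l[...,0]<80)&(l[...,1]>125)&(l[...,1]<175)&(W[...,2]>56); z=np.sort(W[...,2][m]); print(n,z[:12].round(0))
```

```text
282 [(205, [-1.0, 194.0], 264.0), (208, [-1.0, 195.0], 258.0), (211, [2.0, 188.0], 242.0), (214, [2.0, 188.0], 233.0), (217, [3.0, 185.0], 222.0), (220, [3.0, 188.0], 216.0), (223, [3.0, 189.0], 208.0), (226, [11.0, 163.0], 171.0), (229, [13.0, 160.0], 158.0), (232, [13.0, 159.0], 147.0), (235, [41.0, 67.0], 32.0), (238, [38.0, 81.0], 36.0), (241, [37.0, 86.0], 30.0), (244, [37.0, 87.0], 20.0), (247, [34.0, 99.0], 23.0), (250, [32.0, 106.0], 20.0), (253, [29.0, 119.0], 24.0), (256, [31.0, 115.0], 7.0)]
277 [(205, [9.0, 196.0], 265.0), (208, [8.0, 198.0], 259.0), (211, [11.0, 190.0], 242.0), (214, [13.0, 187.0], 231.0), (217, [12.0, 190.0], 225.0), (220, [14.0, 187.0], 213.0), (223, [14.0, 187.0], 204.0), (226, [21.0, 166.0], 172.0), (229, [21.0, 169.0], 165.0), (232, [22.0, 167.0], 154.0), (235, [22.0, 169.0], 146.0), (238, [23.0, 168.0], 135.0), (241, [26.0, 162.0], 118.0), (244, [28.0, 158.0], 102.0), (247, [27.0, 163.0], 99.0), (250, [28.0, 161.0], 85.0), (253, [29.0, 160.0], 72.0), (256, [44.0, 115.0], 4.0)]
293 [(205, [-21.0, 185.0], 259.0), (208, [-18.0, 174.0], 240.0), (211, [
[... 444 characters left out ...]
, [-9.0, 159.0], 69.0)]
296 [(205, [-22.0, 163.0], 239.0), (208, [-22.0, 166.0], 233.0), (211, [-22.0, 166.0], 225.0), (214, [-22.0, 168.0], 218.0), (217, [-22.0, 167.0], 208.0), (220, [-22.0, 169.0], 201.0), (223, [-20.0, 162.0], 184.0), (226, [-19.0, 160.0], 173.0), (229, [-19.0, 162.0], 166.0), (232, [-14.0, 139.0], 131.0), (235, [-14.0, 144.0], 126.0), (238, [-15.0, 147.0], 119.0), (241, [-17.0, 156.0], 120.0), (244, [-16.0, 155.0], 107.0), (247, [-16.0, 158.0], 101.0), (250, [-16.0, 156.0], 88.0), (253, [-16.0, 158.0], 79.0), (256, [-6.0, 118.0], 19.0)]
side1 [183. 183. 183. 184. 185. 185. 185. 185. 185. 186. 186. 186.]
side2 [ 96.  96.  98.  99. 100. 100. 101. 101. 101. 102. 102. 102.]
```

Run:
```python
from h import *
s=load("side3"); im=s["image"][:,:,::-1]
a=cv2.resize(im[150:270,220:350],None,fx=6,fy=6,interpolation=cv2.INTER_LANCZOS4)
a=np.clip(a.astype(float)*2,0,255); cv2.imwrite("pics/g.png",a[:600,:800])
```

```text
[ WARN:0@0.157] global loadsave.cpp:1063 imwrite_ Unsupported depth image for selected encoder is fallbacked to CV_8U.
```

View pics/g.png

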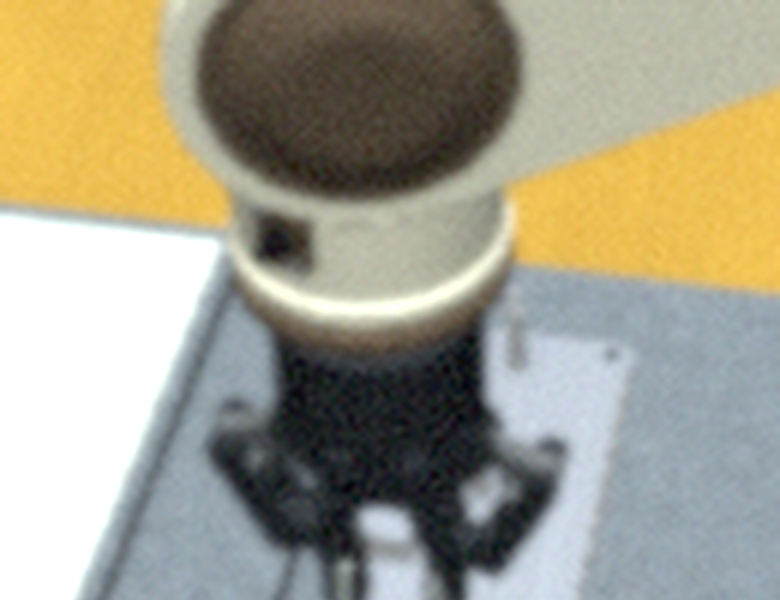

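Run:
```python
from h import *
s=load("side3"); T=lambda P:((proj(s,P)-[230,210]+.5)*8-.5).round(0)
for z in (70,80,90):
  for x in (-15,-4,10,24,35): print(z,x,T([*fw(x,161),z]))
```

```text
70 -15 [[527. 376.]]
70 -4 [[490. 371.]]
70 10 [[443. 365.]]
70 24 [[396. 358.]]
70 35 [[359. 354.]]
80 -15 [[526. 354.]]
80 -4 [[489. 349.]]
80 10 [[442. 343.]]
80 24 [[394. 336.]]
80 35 [[357. 331.]]
90 -15 [[525. 331.]]
90 -4 [[488. 326.]]
90 10 [[440. 320.]]
90 24 [[392. 314.]]
90 35 [[355. 309.]]
```

Call:
move_arm([
  [0.4,0,0,0.6,0],
  [0.4,0,0,1.2,0],
  [0.4,0,0,1.6,0],
  [0.4,0,0,1.6,0],
])

```text
time: 4.55
tool_pos: [562.8, 197.1, 19.6]
tool_rot: [[0.07, 0.998, -0.001], [0.998, -0.07, -0.0], [-0.0, -0.001, -1.0]]
wrist_force: [-1.5, -0.5, -0.3]
opening: 34.1
```

Run:
```python
from h import *
rep()
s=snap("side","side4")
im=s["image"][:,:,::-1]
cv2.imwrite("pics/f2.png",cv2.resize(im[210:280,230:320],None,fx=8,fy=8,interpolation=cv2.INTER_CUBIC))
```

```text
t 4.55 pos [562.8 197.1  19.6] file [ 10.  149.9] yaw_y -4.04 F [-1.46 -0.46 -0.29] open 34.1 q [11.9 18.2 92.5  0.  69.4 15.9]
```

View pics/f2.png

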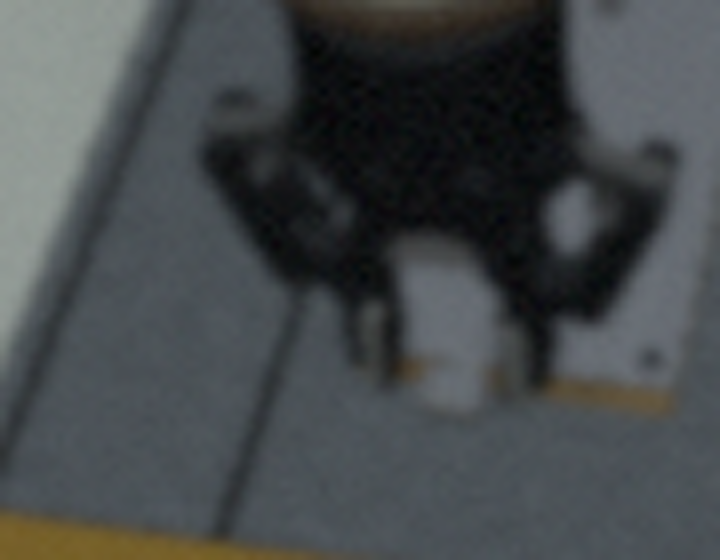

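Call:
move_arm([
  [0.4,0,0,0.5,0],
  [0.4,0,0,1.0,0],
  [0.4,0,0,1.3,0],
  [0.4,0,0,1.3,0],
])

```text
time: 5.1
tool_pos: [562.8, 197.1, 6.8]
tool_rot: [[0.07, 0.998, -0.0], [0.998, -0.07, 0.0], [0.0, -0.0, -1.0]]
wrist_force: [-0.1, -0.5, -0.6]
opening: 34.5
```

Run:
```python
from h import *
rep()
s=snap("side","side5")
im=s["image"][:,:,::-1]
cv2.imwrite("pics/f3.png",cv2.resize(im[210:280,230:320],None,fx=8,fy=8,interpolation=cv2.INTER_CUBIC))
```

```text
t 5.1 pos [562.8 197.1   6.8] file [ 10.  149.9] yaw_y -4.04 F [-0.11 -0.52 -0.63] open 34.5 q [11.9 19.  93.1  0.  67.9 15.9]
```

View pics/f3.png

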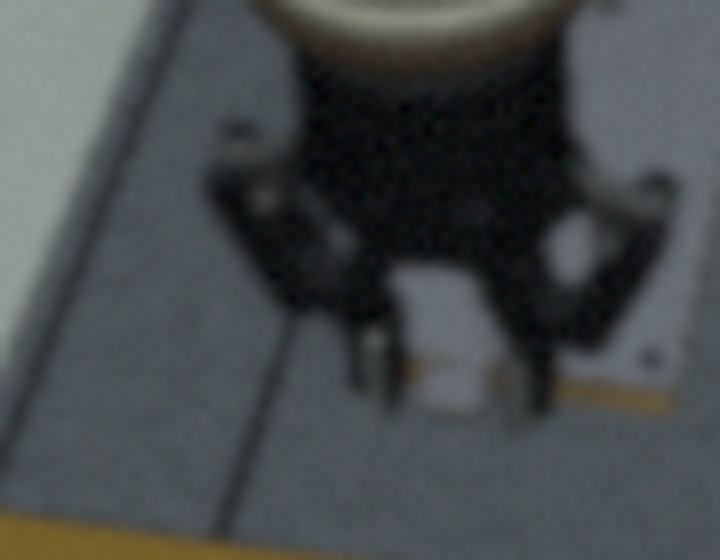

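Call:
move_arm([
  [0.4,0,0,0.4,0],
  [0.4,0,0,0.8,0],
  [0.4,0,0,0.9,0],
  [0.3,0,0,0.9,0],
  [0.28,0,0,0.9,0],
])

```text
time: 5.78
tool_pos: [563.1, 197.2, -1.8]
tool_rot: [[0.07, 0.998, 0.0], [0.998, -0.07, 0.0], [0.0, 0.0, -1.0]]
wrist_force: [-1.2, 0.0, -0.4]
opening: 23.8
```

Run:
```python
from h import *
rep()
s=snap("side","side6")
im=s["image"][:,:,::-1]
cv2.imwrite("pics/f4.png",cv2.resize(im[210:280,230:320],None,fx=8,fy=8,interpolation=cv2.INTER_CUBIC))
```

```text
t 5.78 pos [563.1 197.2  -1.8] file [ 10.3 150. ] yaw_y -4.04 F [-1.2   0.04 -0.44] open 23.8 q [11.9 19.5 93.5  0.  67.  15.9]
```

View pics/f4.png

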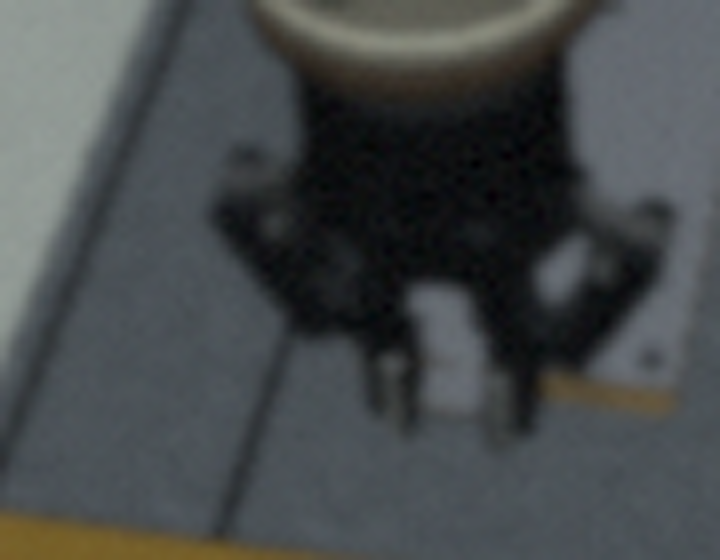

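Call:
move_arm([
  [0.24,0,0,0,0],
  [0.24,0,0,0,0],
])

```text
time: 6.08
tool_pos: [563.0, 197.2, -1.9]
tool_rot: [[0.07, 0.998, 0.0], [0.998, -0.07, 0.0], [0.0, 0.0, -1.0]]
wrist_force: [0.4, -0.7, 0.2]
opening: 20.3
```

Call:
move_arm([
  [0.22,0,0,0,0],
  [0.22,0,0,0,0],
])

```text
time: 6.32
tool_pos: [563.0, 197.2, -1.9]
tool_rot: [[0.07, 0.998, 0.0], [0.998, -0.07, 0.0], [0.0, 0.0, -1.0]]
wrist_force: [1.2, -0.3, 0.6]
opening: 18.6
```

Call:
move_arm([
  [0.205,0,0,0,0],
  [0.205,0,0,0,0],
])

```text
time: 6.58
tool_pos: [563.0, 197.2, -1.9]
tool_rot: [[0.07, 0.998, 0.0], [0.998, -0.07, 0.0], [0.0, -0.0, -1.0]]
wrist_force: [-0.5, 0.1, 1.3]
opening: 17.8
```

Call:
move_arm([
  [0.17,0,0,0,0],
  [0.15,0,0,0,0],
])

```text
time: 6.82
tool_pos: [563.0, 197.2, -1.9]
tool_rot: [[0.07, 0.998, 0.0], [0.998, -0.07, 0.0], [0.0, 0.0, -1.0]]
wrist_force: [-0.3, 1.0, 1.7]
opening: 16.8
```

Call:
move_arm([
  [0.15,0,0,-0.15,0],
  [0.15,0,0,-0.3,0],
])

```text
time: 7.08
tool_pos: [562.9, 197.1, 1.0]
tool_rot: [[0.07, 0.998, -0.0], [0.998, -0.07, 0.0], [0.0, -0.0, -1.0]]
wrist_force: [-0.3, -0.5, -2.1]
opening: 16.5
```

Call:
move_arm([
  [0.15,-0.02,0,-0.15,0],
  [0.15,-0.03,0,-0.3,0],
])

```text
time: 7.32
tool_pos: [563.1, 196.9, 4.4]
tool_rot: [[0.07, 0.998, 0.0], [0.998, -0.07, 0.0], [0.0, 0.0, -1.0]]
wrist_force: [0.4, 0.5, 1.9]
opening: 16.8
```

Call:
move_arm([
  [0.15,-0.02,0,-0.2,0],
  [0.15,-0.04,0,-0.4,0],
])

```text
time: 7.58
tool_pos: [563.0, 196.4, 8.4]
tool_rot: [[0.07, 0.998, 0.0], [0.998, -0.07, 0.0], [0.0, 0.0, -1.0]]
wrist_force: [0.2, 0.1, 2.6]
opening: 16.6
```

Run:
```python
from h import *
rep()
s=snap("side","side7")
im=s["image"][:,:,::-1]
cv2.imwrite("pics/f5.png",cv2.resize(im[210:280,230:320],None,fx=8,fy=8,interpolation=cv2.INTER_CUBIC))
```

```text
t 7.58 pos [563.  196.4   8.4] file [ 10.2 149.2] yaw_y -4.04 F [0.23 0.15 2.64] open 16.6 q [11.8 18.8 93.1  0.  68.1 15.9]
```

View pics/f5.png

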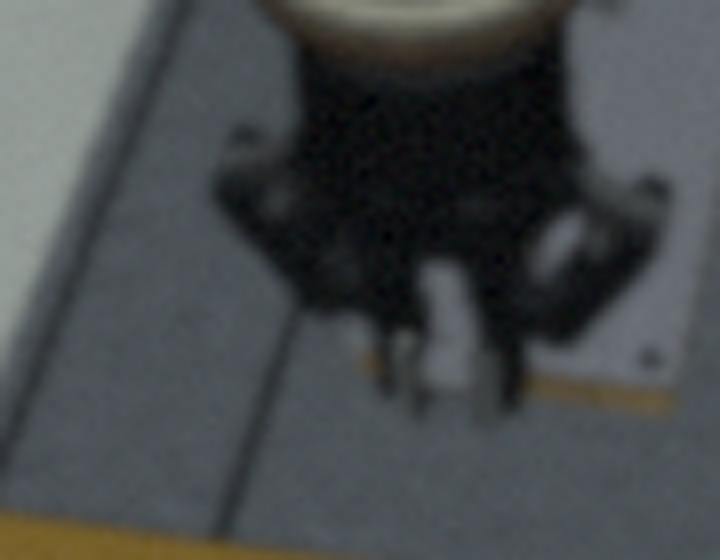

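Call:
move_arm([
  [0.15,-0.06,0,-0.4,0],
  [0.15,-0.15,0,-0.8,0],
  [0.15,-0.26,0,-1.2,0],
  [0.15,-0.4,0,-1.6,0],
  [0.15,-0.56,0,-2.0,0],
])

```text
time: 8.25
tool_pos: [562.6, 190.8, 28.4]
tool_rot: [[0.07, 0.998, 0.0], [0.998, -0.07, 0.0], [0.0, 0.0, -1.0]]
wrist_force: [-0.2, -0.1, 0.5]
opening: 16.8
```

Call:
move_arm([
  [0.15,0,0,0,0],
  [0.3,0,0,0,0],
  [0.5,0,0,0,0],
])

```text
time: 8.62
tool_pos: [562.4, 190.8, 27.8]
tool_rot: [[0.07, 0.998, -0.0], [0.998, -0.07, -0.0], [-0.0, -0.0, -1.0]]
wrist_force: [0.1, -0.3, -0.2]
opening: 42.0
```

Run:
```python
from h import *
rep()
s=snap("side","side8")
im=s["image"][:,:,::-1]
cv2.imwrite("pics/f6.png",cv2.resize(im[190:280,230:345],None,fx=6,fy=6,interpolation=cv2.INTER_CUBIC))
```

```text
t 8.62 pos [562.4 190.8  27.8] file [ 10.1 143.6] yaw_y -4.04 F [ 0.08 -0.33 -0.21] open 42.0 q [11.3 17.5 92.4  0.  70.2 15.3]
```

View pics/f6.png

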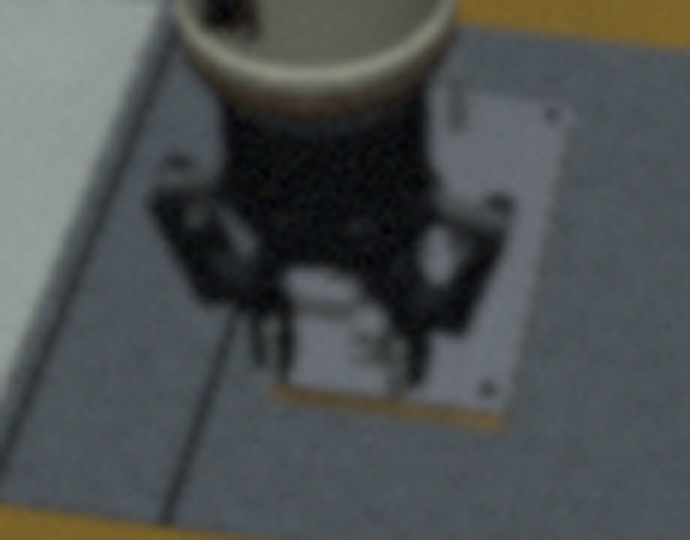

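Call:
move_arm([
  [0.5,0.3,0,-2,0],
  [0.5,0.6,0,-5,0],
  [0.5,0.6,0,-9,0],
  [0.6,0.6,0,-11,0],
  [0.6,0.6,0,-12,0],
])

```text
time: 9.3
tool_pos: [563.3, 196.9, 149.0]
tool_rot: [[0.07, 0.998, 0.001], [0.998, -0.07, 0.0], [0.0, 0.001, -1.0]]
wrist_force: [0.3, 0.1, 0.0]
opening: 51.2
```

Run:
```python
from h import *
rep(); go([479.05,-346.7,110],20)
```

```text
t 9.3 pos [563.3 196.9 149. ] file [ 10.5 149.7] yaw_y -4.04 F [0.34 0.06 0.01] open 51.2 q [11.9 12.4 84.   0.  83.6 15.9]
d cm [-54.82   -4.577   3.877] turn -0.4195
```

Call:
move_arm([
  [0.6,-54.8,-4.6,0,-0.42],
  [0.6,-54.8,-4.6,0,-0.42],
  [0.6,-54.8,-4.6,0,-0.42],
  [0.6,-54.8,-4.6,0,-0.42],
  [0.6,-54.8,-4.6,0,-0.42],
])

```text
time: 9.93
tool_pos: [516.4, -101.2, 147.5]
tool_rot: [[-0.343, 0.939, -0.001], [0.939, 0.343, 0.0], [0.001, -0.001, -1.0]]
wrist_force: [0.2, 0.3, -0.2]
opening: 51.7
```

Run:
```python
from h import *
rep(); go([479.05,-346.7,110],20)
for n in ("side","top"): s=snap(n,n+"9")
s=load("side9");im=s["image"][:,:,::-1]
cv2.imwrite("pics/f7.png",cv2.resize(im[190:280,230:345],None,fx=6,fy=6,interpolation=cv2.INTER_CUBIC))
```

```text
t 9.93 pos [ 516.4 -101.2  147.5] file [ -15.2 -150.9] yaw_y 20.04 F [ 0.22  0.31 -0.23] open 51.7 q [-19.5   4.3  93.5   0.   82.3 -39.5]
d cm [-21.79  -11.92    3.741] turn 0.0006
```

View pics/f7.png

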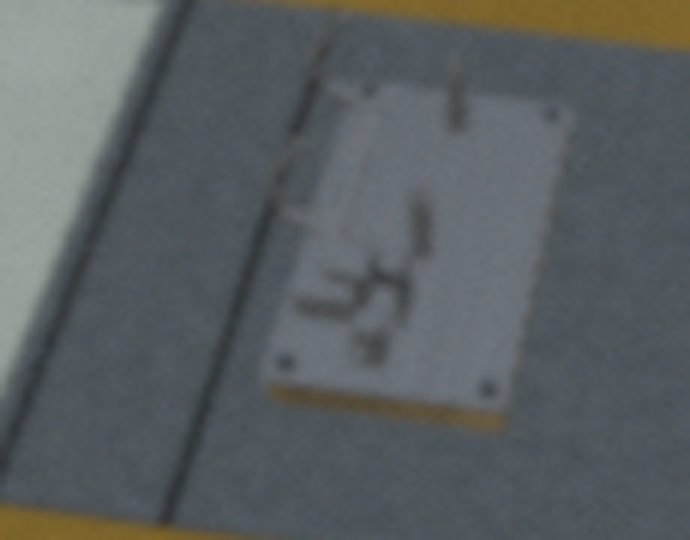

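Call:
move_arm([
  [0.6,-21.8,-11.9,3.0,0],
  [0.6,-21.8,-11.9,3.0,0],
  [0.6,-21.8,-11.9,3.0,0],
  [0.6,-21.8,-11.9,3.0,0],
  [0.6,-21.8,-11.9,3.0,0],
])

```text
time: 10.65
tool_pos: [478.7, -347.8, 116.1]
tool_rot: [[-0.339, 0.941, -0.002], [0.941, 0.339, 0.001], [0.002, -0.002, -1.0]]
wrist_force: [0.2, 2.0, -0.4]
opening: 51.4
```

Run:
```python
from h import *
rep(); go([479.05,-346.7,60],20)
s=load("side9"); T=lambda P:((proj(s,P)-[230,190]+.5)*6-.5).round(0)[0]
for y in(-40,40): print(y,[T([*fw(0,y),z]) for z in (21,65)])
for x,y in((-46,114),(48,114),(-46,-59)): print(T([*fw(x,y),21]))
im=s["image"][:,:,::-1]
A=cv2.resize(im[190:265,260:335],None,fx=8,fy=8,interpolation=cv2.INTER_CUBIC).astype(float)
A=np.clip((A-50)*2.2,0,255).astype(np.uint8);cv2.imwrite("pics/p.png",A)
s=load("top9");im=s["image"][:,:,::-1];A=cv2.resize(im[160:205,255:335],None,fx=9,fy=9,interpolation=cv2.INTER_CUBIC).astype(float)
A=np.clip((A-50)*2.2,0,255).astype(np.uint8);cv2.imwrite("pics/q.png",A)
T=lambda P:((proj(s,P)-[255,160]+.5)*9-.5).round(0)[0]
for y in(-40,40): print(y,[T([*fw(0,y),z]) for z in (21,65)])
for x,y in((-51,119),(53,119),(-51,-64),(53,-64)): print(T([*fw(x,y),21]))
```

```text
t 10.65 pos [ 478.7 -347.8  116.1] file [ -35.4 -399.6] yaw_y 19.8 F [ 0.19  2.02 -0.45] open 51.4 q [-43.4  13.1  87.   -0.   80.  -63.2]
d cm [0.079 0.074 5.612] turn -0.0035
-40 [array([456., 128.]), array([454.,  58.])]
40 [array([422., 255.]), array([419., 185.])]
[496. 399.]
[274. 370.]
[561. 112.]
-40 [array([577., 201.]), array([577., 174.])]
40 [array([353., 189.]), array([346., 161.])]
[120. 317.]
[142.  32.]
[637. 346.]
[653.  60.]
```

View pics/p.png

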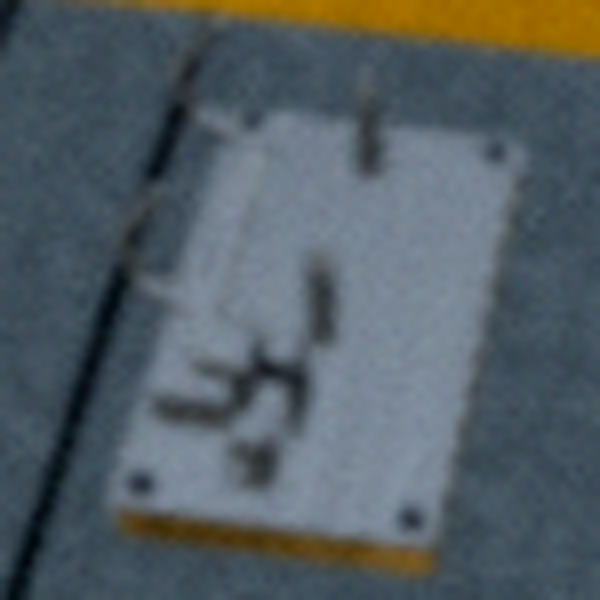

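View pics/q.png

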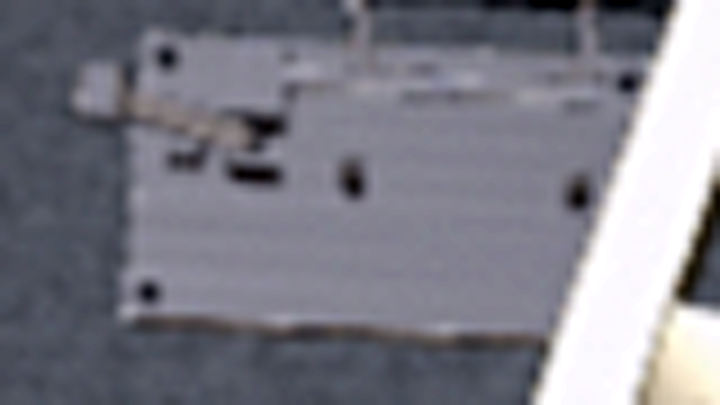

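Call:
move_arm([
  [0.5,0,0,3.0,0],
  [0.5,0,0,6.0,0],
  [0.5,0,0,8.5,0],
  [0.5,0,0,9.3,0],
  [0.5,0,0,9.3,0],
])

```text
time: 11.28
tool_pos: [480.4, -344.3, 25.1]
tool_rot: [[-0.343, 0.939, -0.0], [0.939, 0.343, 0.001], [0.001, -0.0, -1.0]]
wrist_force: [-0.2, -0.4, 0.8]
opening: 42.5
```

Run:
```python
from h import *
rep(); go([479.05,-346.7,0],20)
s=snap("side","side10");im=s["image"][:,:,::-1]
cv2.imwrite("pics/r.png",cv2.resize(im[70:170,280:400],None,fx=6,fy=6,interpolation=cv2.INTER_CUBIC))
```

```text
t 11.28 pos [ 480.4 -344.3   25.1] file [ -34. -396.] yaw_y 20.06 F [-0.23 -0.41  0.76] open 42.5 q [-43.1  17.3  92.9   0.   69.8 -63.2]
d cm [-0.178 -0.204  2.51 ] turn 0.001
```

View pics/r.png

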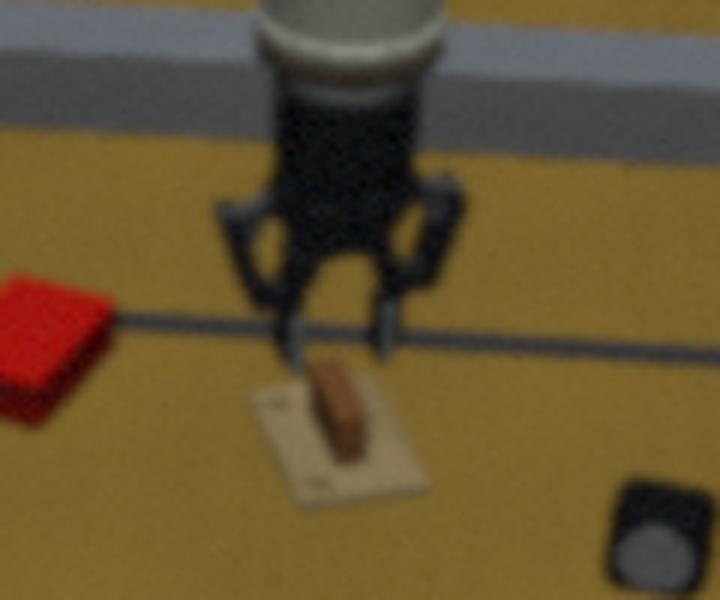

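Run:
```python
from h import *
s=load("side10"); W=cloud(s); t=np.array([480.4,-344.3])
for (x,y) in((292,345),(292,355),(292,362),(385,335),(385,345),(385,352)):
    i,j=int(round((y+.5)/6-.5+70)),int(round((x+.5)/6-.5+280)); print((x,y),W[i,j].round(0),s["image"][i,j])
d=np.linalg.norm(W[...,:2]-t,axis=-1); m=(d<50)&(W[...,2]>46); print(np.sort(W[...,2][m])[:15].round(0))
T=lambda P:((proj(s,P)-[280,70]+.5)*6-.5).round(0)[0]
R=np.array(sense()["tool_rot"])
for dz in(25,30,35,40,45):
  print(dz,[T(sense()["tool_pos"]+R@np.array([a,b,-dz])) for a,b in((11,-21),(11,-28),(11,21),(11,28))])
```

```text
(292, 345) [ 504. -324.   80.] [49 51 52]
(292, 355) [ 504. -327.   71.] [50 50 45]
(292, 362) [ 504. -324.   69.] [62 61 51]
(385, 335) [ 453. -343.   79.] [48 53 52]
(385, 345) [ 453. -340.   74.] [57 59 54]
(385, 352) [ 453. -345.   67.] [64 62 52]
[56. 57. 59. 60. 60. 61. 63. 63. 63. 64. 64. 65. 66. 66. 67.]
25 [array([377., 378.]), array([389., 376.]), array([304., 388.]), array([292., 390.])]
30 [array([378., 370.]), array([390., 369.]), array([304., 380.]), array([292., 382.])]
35 [array([378., 363.]), array([390., 361.]), array([305., 373.]), array([292., 374.])]
40 [array([378., 355.]), array([391., 353.]), array([305., 365.]), array([292., 367.])]
45 [array([379., 347.]), array([391., 345.]), array([305., 357.]), array([293., 359.])]
```

Call:
move_arm([
  [0.45,-0.1,-0.1,0.5,0],
  [0.45,-0.18,-0.2,1.0,0],
  [0.45,-0.18,-0.2,1.0,0],
])

```text
time: 11.7
tool_pos: [478.6, -347.3, 14.8]
tool_rot: [[-0.342, 0.94, -0.0], [0.94, 0.342, 0.0], [0.001, -0.0, -1.0]]
wrist_force: [0.2, 1.0, -0.7]
opening: 38.4
```

Run:
```python
from h import *
rep(); go([479.05,-346.7,-19],20)
s=snap("side","side11");im=s["image"][:,:,::-1]
cv2.imwrite("pics/r.png",cv2.resize(im[90:165,300:390],None,fx=8,fy=8,interpolation=cv2.INTER_CUBIC))
```

```text
t 11.7 pos [ 478.6 -347.3   14.8] file [ -35.5 -399.1] yaw_y 20.01 F [ 0.19  1.03 -0.75] open 38.4 q [-43.4  18.   93.4   0.   68.7 -63.4]
d cm [0.042 0.061 3.377] turn 0.0002
```

View pics/r.png

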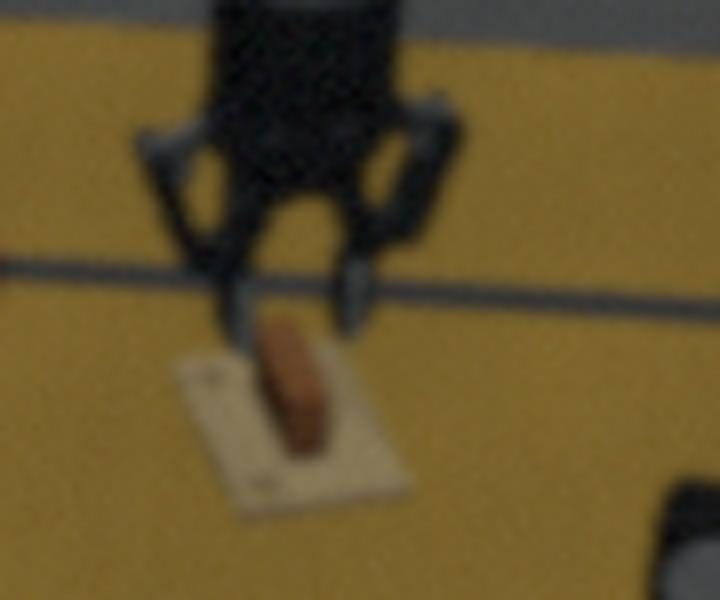

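Call:
move_arm([
  [0.45,0.04,0.06,0.8,0],
  [0.45,0.04,0.06,1.6,0],
  [0.45,0.04,0.06,2.4,0],
  [0.45,0.04,0.06,3.0,0],
  [0.45,0.04,0.06,3.0,0],
])

```text
time: 12.38
tool_pos: [479.1, -346.6, -15.5]
tool_rot: [[-0.342, 0.94, -0.001], [0.94, 0.342, 0.001], [0.001, -0.0, -1.0]]
wrist_force: [-0.3, 0.5, 0.0]
opening: 38.6
```

Run:
```python
from h import *
rep(); go([479.05,-346.7,-19],20)
s=snap("side","side12");im=s["image"][:,:,::-1]
cv2.imwrite("pics/r.png",cv2.resize(im[90:165,300:390],None,fx=8,fy=8,interpolation=cv2.INTER_CUBIC))
```

```text
t 12.38 pos [ 479.1 -346.6  -15.5] file [ -35.1 -398.3] yaw_y 20.02 F [-0.29  0.54  0.04] open 38.6 q [-43.3  19.9  94.8   0.   65.3 -63.4]
d cm [-0.011 -0.008  0.35 ] turn 0.0004
```

View pics/r.png

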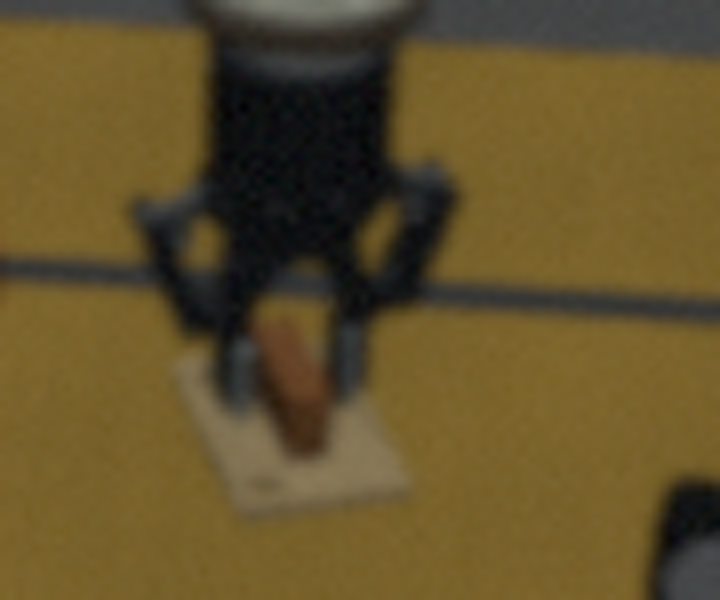

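Call:
move_arm([
  [0.45,0,0,0.5,0],
  [0.3,0,0,0.5,0],
  [0.25,0,0,0.5,0],
  [0.2,0,0,0.5,0],
  [0.15,0,0,0.5,0],
])

```text
time: 13.05
tool_pos: [479.4, -346.9, -19.7]
tool_rot: [[-0.342, 0.94, 0.0], [0.94, 0.342, -0.0], [-0.0, 0.0, -1.0]]
wrist_force: [0.4, -0.5, 3.4]
opening: 19.4
```

Call:
move_arm([
  [0.1,0,0,0,0],
  [0.05,0,0,0,0],
  [0.0,0,0,0,0],
])

```text
time: 13.42
tool_pos: [479.4, -346.9, -19.6]
tool_rot: [[-0.342, 0.94, 0.0], [0.94, 0.342, -0.0], [-0.0, 0.0, -1.0]]
wrist_force: [-0.2, -0.2, 5.7]
opening: 19.0
```

Call:
move_arm([
  [0.0,0,0,-1,0],
  [0.0,0,0,-3,0],
  [0.0,0,0,-6,0],
  [0.0,0,0,-9,0],
  [0.0,0,0,-11,0],
])

```text
time: 14.05
tool_pos: [479.5, -346.9, 92.0]
tool_rot: [[-0.342, 0.94, 0.001], [0.94, 0.342, -0.001], [-0.001, 0.001, -1.0]]
wrist_force: [-0.2, 0.6, -1.0]
opening: 18.8
```

Run:
```python
from h import *
rep(); go([*fw(-23,0),90],-4.05)
```

```text
t 14.05 pos [ 479.5 -346.9   92. ] file [ -34.7 -398.7] yaw_y 20.03 F [-0.19  0.63 -1.03] open 18.8 q [-43.3  13.9  88.9   0.   77.1 -63.4]
d cm [35.922 17.33   0.176] turn 0.4202
```

Call:
move_arm([
  [0.0,4,2,0,0.05],
  [0.0,9,4.3,0,0.12],
  [0.0,14,6.7,0,0.2],
  [0.0,19,9.1,0,0.28],
  [0.0,24,11.5,0,0.36],
])

```text
time: 14.68
tool_pos: [505.0, -80.2, 90.7]
tool_rot: [[0.013, 1.0, 0.0], [1.0, -0.013, -0.0], [-0.0, 0.0, -1.0]]
wrist_force: [1.4, -0.6, -0.8]
opening: 18.9
```

Run:
```python
from h import *
rep(); go([*fw(-23,0),90],-4.05)
```

```text
t 14.68 pos [505.  -80.2  90.7] file [ -28.1 -130.8] yaw_y -0.77 F [ 1.39 -0.59 -0.82] open 18.9 q [-17.7   4.8  99.8   0.   75.5 -16.9]
d cm [13.027  1.254  0.067] turn 0.0573
```

Call:
move_arm([
  [0.0,4,0.4,0,0.03],
  [0.0,8,0.8,0,0.05],
  [0.0,11,1.1,0,0.05],
  [0.0,12.3,1.2,0,0.05],
  [0.0,12.5,1.2,0,0.05],
])

```text
time: 15.3
tool_pos: [518.5, 43.2, 90.3]
tool_rot: [[0.06, 0.998, -0.0], [0.998, -0.06, -0.0], [-0.0, -0.0, -1.0]]
wrist_force: [-0.4, -0.1, -1.4]
opening: 19.2
```

Call:
move_arm([
  [0.0,0,0,0,0],
  [0.0,0,0,0,0],
])

```text
time: 15.55
tool_pos: [518.5, 42.1, 90.2]
tool_rot: [[0.061, 0.998, -0.0], [0.998, -0.061, -0.0], [-0.0, -0.0, -1.0]]
wrist_force: [-0.7, 0.6, -0.2]
opening: 19.0
```

Run:
```python
from h import *
rep(); go([*fw(-23,0),90],-4.05)
s=snap("side","side13");im=s["image"][:,:,::-1]
cv2.imwrite("pics/s.png",cv2.resize(im[180:270,240:355],None,fx=6,fy=6,interpolation=cv2.INTER_CUBIC))
s=snap("top","top13");im=s["image"][:,:,::-1]
cv2.imwrite("pics/t.png",cv2.resize(im[140:230,240:355],None,fx=6,fy=6,interpolation=cv2.INTER_CUBIC))
```

```text
t 15.55 pos [518.5  42.1  90.2] file [-23.3  -7.8] yaw_y -3.52 F [-0.65  0.64 -0.18] open 19.0 q [-3.8  5.8 98.6 -0.  75.5 -0.3]
d cm [0.783 0.034 0.017] turn 0.0092
```

View pics/s.png

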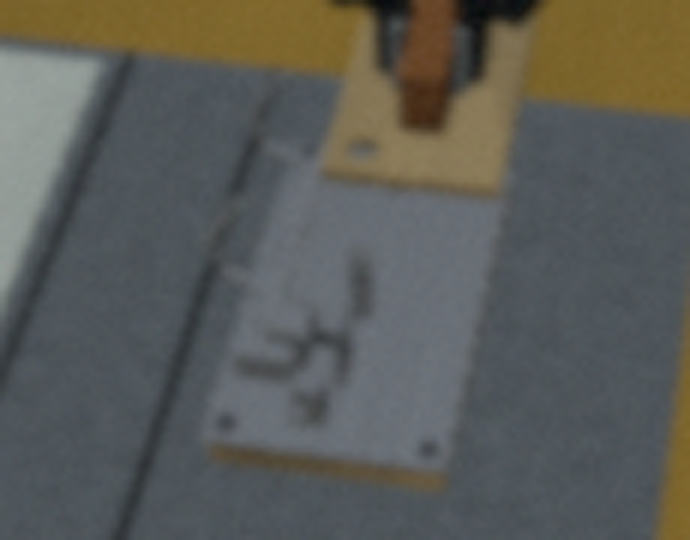

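View pics/t.png

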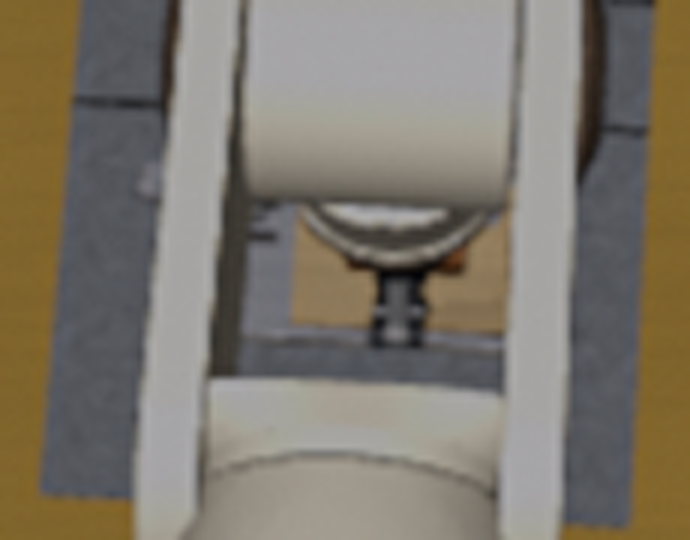

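```bash
cat >> h.py <<'E'
def tplpts(x,y,zu,yawdeg,L):
    a=np.radians(yawdeg);c,s=np.cos(a),np.sin(a); L=np.array(L,float)
    return np.c_[x+c*L[:,0]-s*L[:,1],y+s*L[:,0]+c*L[:,1],zu+L[:,2]]
E
python3 - <<'E'
from h import *
s=load("side13"); st=sense(); p=st["tool_pos"]; zu=p[2]+19.6
L=[[37,56,6],[-37,56,6],[37,56,0],[-37,56,0],[23,40,6],[10,30,40],[-10,30,40],[10,30,6],[-10,30,6]]
pr=proj(s,tplpts(p[0],p[1],zu,-3.52,L)); print(((pr-[240,180]+.5)*6-.5).round(0))
# hi-res crop
im=s["image"][:,:,::-1]; cv2.imwrite("pics/u.png",cv2.resize(im[180:215,290:332],None,fx=16,fy=16,interpolation=cv2.INTER_CUBIC))
print(((pr-[290,180]+.5)*16-.5).round(0))
E
```

```text
[[320. 170.]
 [500. 190.]
 [321. 180.]
 [499. 201.]
 [362. 147.]
 [396.  73.]
 [444.  78.]
 [397. 134.]
 [444. 139.]]
[[ 55. 453.]
 [533. 508.]
 [ 57. 481.]
 [533. 536.]
 [165. 392.]
 [256. 195.]
 [386. 210.]
 [259. 358.]
 [386. 372.]]
```

View pics/u.png

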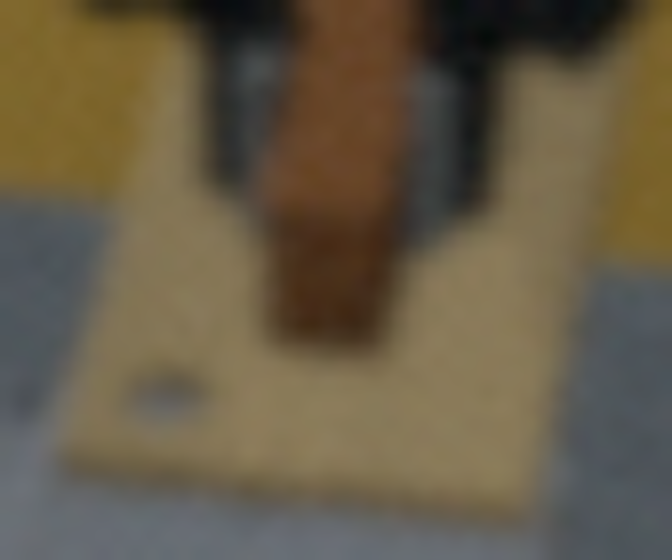

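Call:
move_arm([
  [0.0,0.4,0.03,0.5,0.009],
  [0.0,0.78,0.03,1.5,0.009],
  [0.0,0.78,0.03,2.5,0.009],
  [0.0,0.78,0.03,3.4,0.009],
  [0.0,0.78,0.03,3.4,0.009],
])

```text
time: 16.27
tool_pos: [518.8, 50.7, 55.2]
tool_rot: [[0.069, 0.998, -0.002], [0.998, -0.069, 0.0], [0.0, -0.002, -1.0]]
wrist_force: [-0.8, 0.2, -1.2]
opening: 19.0
```

Run:
```python
from h import *
rep(); go([*fw(-23,0),50.5],-4.05)
s=snap("side","side14");im=s["image"][:,:,::-1]
cv2.imwrite("pics/v.png",cv2.resize(im[195:240,275:335],None,fx=13,fy=13,interpolation=cv2.INTER_CUBIC))
st=sense(); p=st["tool_pos"]; zu=p[2]+19.6
L=[[37,56,6],[-37,56,6],[37,56,0],[-37,56,0],[23,40,6],[10,30,40],[-10,30,40],[10,30,6],[-10,30,6],[23,40,0]]
T=lambda P:((proj(s,P)-[275,195]+.5)*13-.5).round(0)
print(T(tplpts(p[0],p[1],zu,-4.05,L))); print("post",T([*fw(0,40),65]),T([*fw(0,40),21]))
```

```text
t 16.27 pos [518.8  50.7  55.2] file [-23.6   0.8] yaw_y -3.98 F [-0.82  0.21 -1.25] open 19.0 q [ -2.9   7.9 100.7   0.   71.5   1.1]
d cm [-0.077  0.06   0.471] turn 0.0012
[[234. 330.]
 [615. 377.]
 [235. 351.]
 [615. 399.]
 [322. 280.]
 [396. 126.]
 [499. 138.]
 [398. 252.]
 [499. 265.]
 [323. 302.]]
post [[324. 336.]] [[329. 488.]]
```

View pics/v.png

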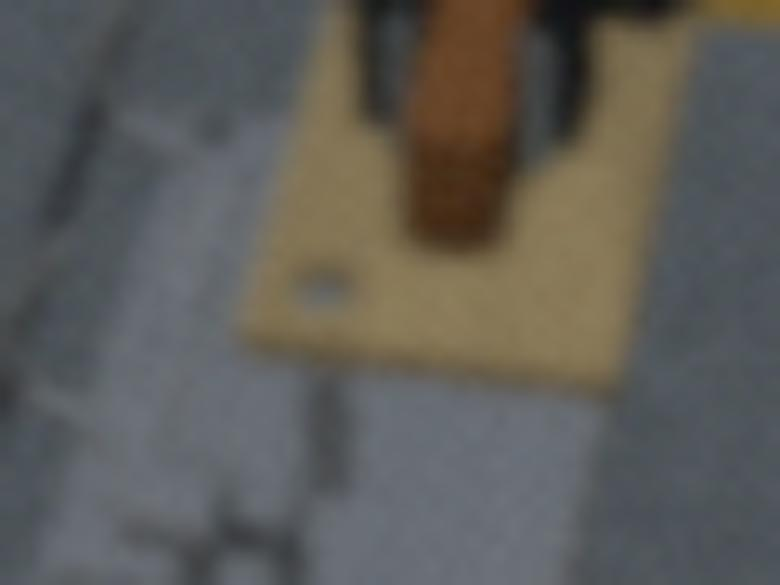

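Call:
move_arm([
  [0.0,-0.05,0.06,0.1,0],
  [0.0,-0.1,0.12,0.2,0],
  [0.0,-0.1,0.12,0.2,0],
  [0.0,-0.1,0.12,0.2,0],
])

```text
time: 16.82
tool_pos: [520.4, 49.6, 54.2]
tool_rot: [[0.07, 0.998, 0.0], [0.998, -0.07, 0.0], [0.0, 0.0, -1.0]]
wrist_force: [-0.3, -0.3, -0.4]
opening: 19.4
```

Run:
```python
from h import *
rep(); go([*fw(-23,0),50.5],-4.05)
s=snap("side","side15");im=s["image"][:,:,::-1]
cv2.imwrite("pics/v.png",cv2.resize(im[195:240,275:335],None,fx=13,fy=13,interpolation=cv2.INTER_CUBIC))
st=sense(); p=st["tool_pos"]; zu=p[2]+19.6
L=[[37,56,6],[-37,56,6],[37,56,0],[-37,56,0],[23,40,6],[10,30,40],[-10,30,40],[10,30,6],[-10,30,6],[23,40,0]]
T=lambda P:((proj(s,P)-[275,195]+.5)*13-.5).round(0)
print(T(tplpts(p[0],p[1],zu,-4.05,L))); print("post",T([*fw(0,40),65]),T([*fw(0,40),21]))
```

```text
t 16.82 pos [520.4  49.6  54.2] file [-21.9  -0.2] yaw_y -3.99 F [-0.27 -0.28 -0.44] open 19.4 q [ -3.    8.  100.7   0.   71.3   1. ]
d cm [ 0.022 -0.115  0.374] turn 0.0011
[[229. 331.]
 [609. 379.]
 [230. 353.]
 [608. 400.]
 [317. 282.]
 [390. 128.]
 [493. 140.]
 [392. 254.]
 [493. 266.]
 [317. 303.]]
post [[324. 336.]] [[329. 488.]]
```

View pics/v.png

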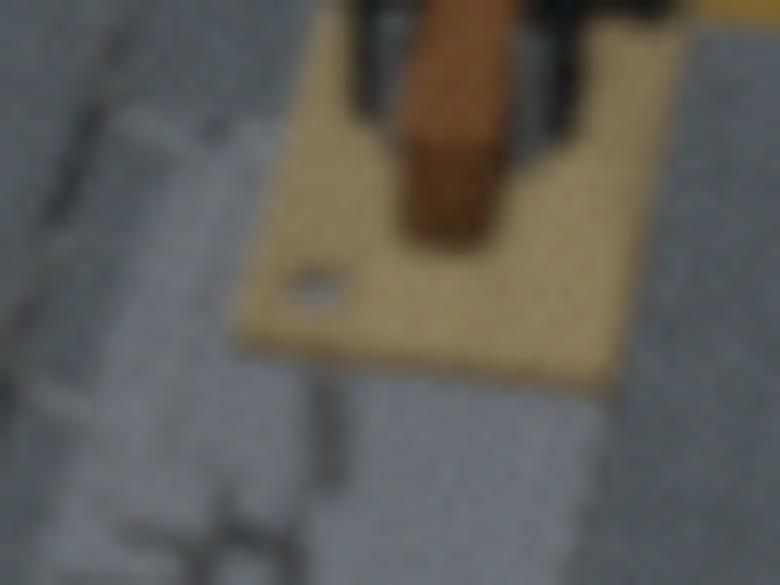

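Call:
move_arm([
  [0.0,0,-0.1,0.2,0],
  [0.0,0,-0.1,0.5,0],
  [0.0,0,-0.1,0.8,0],
  [0.0,0,-0.1,0.8,0],
])

```text
time: 17.38
tool_pos: [519.2, 49.7, 45.8]
tool_rot: [[0.069, 0.998, -0.001], [0.998, -0.069, 0.0], [0.0, -0.001, -1.0]]
wrist_force: [0.5, -0.5, -0.7]
opening: 19.6
```

Call:
move_arm([
  [0.0,0,0,0.15,0],
  [0.0,0,0,0.3,0],
])

```text
time: 17.62
tool_pos: [519.4, 49.8, 43.1]
tool_rot: [[0.069, 0.998, 0.0], [0.998, -0.069, 0.0], [0.0, 0.0, -1.0]]
wrist_force: [0.6, -0.3, -2.0]
opening: 19.3
```

Call:
move_arm([
  [0.0,0,0,0.15,0],
  [0.0,0,0,0.3,0],
])

```text
time: 17.88
tool_pos: [519.4, 49.7, 40.0]
tool_rot: [[0.069, 0.998, -0.0], [0.998, -0.069, 0.0], [0.0, -0.0, -1.0]]
wrist_force: [0.1, -0.1, -1.1]
opening: 19.2
```

Run:
```python
from h import *
rep(); go([*fw(-23,0),50.5],-4.05)
s=snap("side","side16");im=s["image"][:,:,::-1]
cv2.imwrite("pics/v.png",cv2.resize(im[195:240,275:335],None,fx=13,fy=13,interpolation=cv2.INTER_CUBIC))
```

```text
t 17.88 pos [519.4  49.7  40. ] file [-22.9  -0.2] yaw_y -3.98 F [ 0.06 -0.05 -1.07] open 19.2 q [ -3.    8.7 101.7   0.   69.6   1. ]
d cm [ 0.018 -0.007 -1.047] turn 0.0012
```

View pics/v.png

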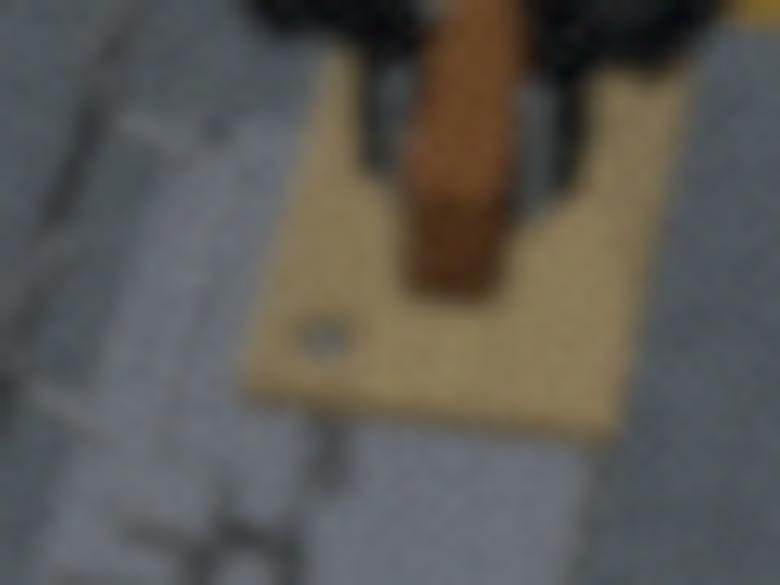

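Call:
move_arm([
  [0.0,0,0,0.15,0],
  [0.0,0,0,0.3,0],
])

```text
time: 18.18
tool_pos: [519.4, 49.7, 37.1]
tool_rot: [[0.069, 0.998, 0.0], [0.998, -0.069, 0.0], [0.0, 0.0, -1.0]]
wrist_force: [-0.6, 0.3, -1.1]
opening: 18.8
```

Call:
move_arm([
  [0.0,0,0,0.15,0],
  [0.0,0,0,0.3,0],
])

```text
time: 18.42
tool_pos: [519.4, 49.8, 34.0]
tool_rot: [[0.069, 0.998, -0.0], [0.998, -0.069, 0.0], [0.0, -0.0, -1.0]]
wrist_force: [0.2, 0.1, -1.7]
opening: 19.2
```

Call:
move_arm([
  [0.0,0,0,0.15,0],
  [0.0,0,0,0.3,0],
])

```text
time: 18.68
tool_pos: [519.4, 49.7, 31.0]
tool_rot: [[0.069, 0.998, -0.0], [0.998, -0.069, 0.0], [0.0, -0.0, -1.0]]
wrist_force: [0.8, 1.2, -1.8]
opening: 19.4
```

Run:
```python
from h import *
rep(); print(sense()["moment"])
s=snap("side","side17");im=s["image"][:,:,::-1]
cv2.imwrite("pics/v.png",cv2.resize(im[195:240,275:335],None,fx=13,fy=13,interpolation=cv2.INTER_CUBIC))
```

```text
t 18.68 pos [519.4  49.7  31. ] file [-22.9  -0.2] yaw_y -3.98 F [ 0.78  1.24 -1.76] open 19.4 q [ -3.    9.3 102.2   0.   68.5   1. ]
[-0.00796703  0.03169881 -0.05858245]
```

View pics/v.png

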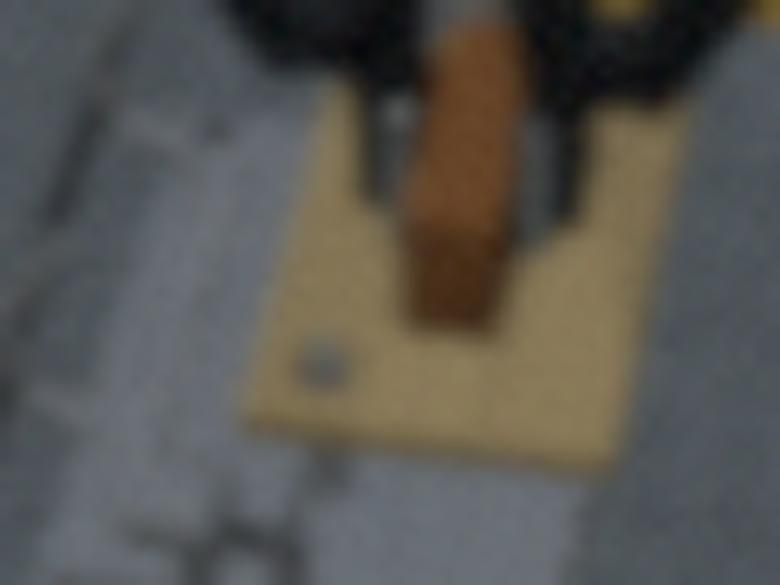

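Call:
move_arm([
  [0.0,0,0,0.15,0],
  [0.0,0,0,0.3,0],
  [0.0,0,0,0.4,0],
])

```text
time: 19.1
tool_pos: [519.4, 49.7, 27.0]
tool_rot: [[0.069, 0.998, -0.0], [0.998, -0.069, 0.0], [0.0, -0.0, -1.0]]
wrist_force: [0.3, 0.2, -1.1]
opening: 19.1
```

Call:
move_arm([
  [0.0,0,0,0.2,0],
  [0.0,0,0,0.4,0],
  [0.0,0,0,0.5,0],
])

```text
time: 19.48
tool_pos: [519.3, 49.7, 22.0]
tool_rot: [[0.069, 0.998, -0.0], [0.998, -0.069, 0.0], [0.0, -0.0, -1.0]]
wrist_force: [-0.1, 0.6, -1.4]
opening: 18.9
```

Call:
move_arm([
  [0.0,0,0,0.2,0],
  [0.0,0,0,0.4,0],
  [0.0,0,0,0.5,0],
])

```text
time: 19.85
tool_pos: [519.4, 49.7, 17.0]
tool_rot: [[0.069, 0.998, -0.0], [0.998, -0.069, 0.0], [0.0, -0.0, -1.0]]
wrist_force: [0.9, 0.5, -1.1]
opening: 19.1
```

Run:
```python
from h import *
rep(); print(sense()["moment"])
s=snap("side","side18");im=s["image"][:,:,::-1]
cv2.imwrite("pics/v.png",cv2.resize(im[195:240,275:335],None,fx=13,fy=13,interpolation=cv2.INTER_CUBIC))
```

```text
t 19.85 pos [519.4  49.7  17. ] file [-22.9  -0.2] yaw_y -3.98 F [ 0.87  0.49 -1.14] open 19.1 q [ -3.   10.2 102.9   0.   66.8   1. ]
[-0.04105162  0.0363778  -0.00442324]
```

View pics/v.png

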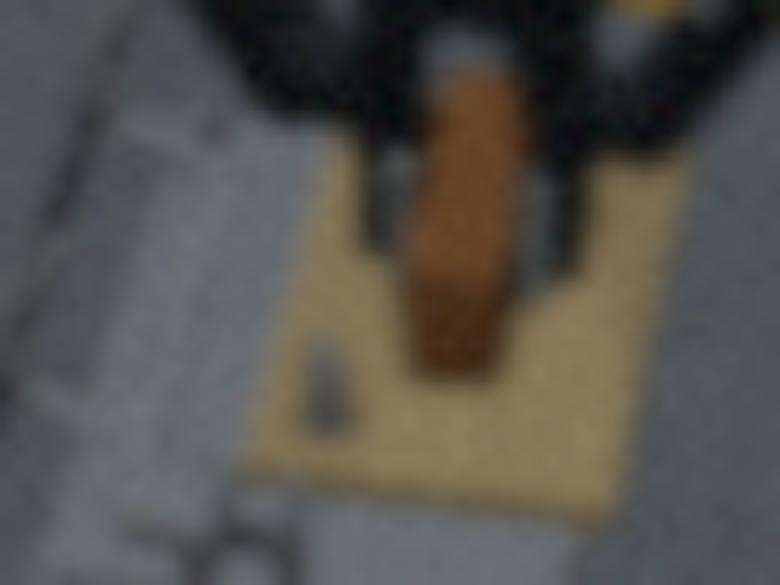

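Call:
move_arm([
  [0.0,0,0,0.2,0],
  [0.0,0,0,0.4,0],
  [0.0,0,0,0.5,0],
])

```text
time: 20.27
tool_pos: [519.3, 49.7, 12.0]
tool_rot: [[0.069, 0.998, -0.0], [0.998, -0.069, 0.0], [0.0, -0.0, -1.0]]
wrist_force: [0.3, -0.1, -1.3]
opening: 19.1
```

Call:
move_arm([
  [0.0,0,0,0.2,0],
  [0.0,0,0,0.4,0],
  [0.0,0,0,0.5,0],
  [0.0,0,0,0.6,0],
])

```text
time: 20.78
tool_pos: [519.4, 49.7, 6.1]
tool_rot: [[0.069, 0.998, -0.0], [0.998, -0.069, 0.0], [0.0, -0.0, -1.0]]
wrist_force: [0.6, 0.5, -1.4]
opening: 18.9
```

Call:
move_arm([
  [0.0,0,0,0.1,0],
  [0.0,0,0,0.15,0],
])

```text
time: 21.02
tool_pos: [519.4, 49.7, 4.6]
tool_rot: [[0.069, 0.998, 0.0], [0.998, -0.069, 0.0], [0.0, 0.0, -1.0]]
wrist_force: [0.1, 0.3, -1.7]
opening: 19.2
```

Run:
```python
from h import *
rep(); print(sense()["moment"])
```

```text
t 21.02 pos [519.4  49.7   4.6] file [-22.9  -0.2] yaw_y -3.98 F [ 0.13  0.27 -1.69] open 19.2 q [ -3.   11.1 103.6   0.   65.4   1. ]
[ 0.06608884  0.00995805 -0.04283612]
```

Call:
move_arm([
  [0.0,0,0,0.1,0],
  [0.0,0,0,0.1,0],
])

```text
time: 21.28
tool_pos: [519.4, 49.7, 3.6]
tool_rot: [[0.069, 0.998, -0.0], [0.998, -0.069, 0.0], [0.0, -0.0, -1.0]]
wrist_force: [-0.1, 0.0, -1.2]
opening: 19.5
```

Call:
move_arm([
  [0.0,0,0,0.1,0],
  [0.0,0,0,0.1,0],
])

```text
time: 21.52
tool_pos: [519.3, 49.7, 2.6]
tool_rot: [[0.069, 0.998, -0.0], [0.998, -0.069, 0.0], [0.0, -0.0, -1.0]]
wrist_force: [-0.6, 0.4, -0.6]
opening: 19.4
```

Call:
move_arm([
  [0.0,0,0,0.05,0],
  [0.0,0,0,0.05,0],
])

```text
time: 21.78
tool_pos: [519.3, 49.7, 2.1]
tool_rot: [[0.069, 0.998, -0.0], [0.998, -0.069, 0.0], [0.0, -0.0, -1.0]]
wrist_force: [-0.0, 0.5, -1.5]
opening: 19.1
```

Call:
move_arm([
  [0.0,0,0,0.05,0],
  [0.0,0,0,0.05,0],
])

```text
time: 22.02
tool_pos: [519.4, 49.8, 1.6]
tool_rot: [[0.069, 0.998, -0.0], [0.998, -0.069, 0.0], [0.0, -0.0, -1.0]]
wrist_force: [0.1, -1.0, -1.3]
opening: 19.2
```

Call:
move_arm([
  [0.0,0,0,0.05,0],
  [0.0,0,0,0.05,0],
])

```text
time: 22.28
tool_pos: [519.4, 49.7, 1.2]
tool_rot: [[0.069, 0.998, 0.0], [0.998, -0.069, 0.0], [0.0, 0.0, -1.0]]
wrist_force: [0.2, 1.1, -0.7]
opening: 19.2
```

Call:
move_arm([
  [0.0,0,0,0.04,0],
  [0.0,0,0,0.04,0],
])

```text
time: 22.52
tool_pos: [519.4, 49.8, 0.9]
tool_rot: [[0.069, 0.998, 0.0], [0.998, -0.069, 0.0], [0.0, 0.0, -1.0]]
wrist_force: [-1.1, -0.2, 2.8]
opening: 19.4
```

Call:
move_arm([
  [0.15,0,0,0,0],
  [0.22,0,0,0,0],
  [0.3,0,0,0,0],
  [0.42,0,0,0,0],
  [0.42,0,0,0,0],
])

```text
time: 23.15
tool_pos: [519.4, 49.7, 0.7]
tool_rot: [[0.069, 0.998, -0.0], [0.998, -0.069, 0.0], [0.0, -0.0, -1.0]]
wrist_force: [0.3, -0.1, -0.0]
opening: 35.6
```

Run:
```python
from h import *
rep(); print(sense()["moment"])
s=snap("side","side19");im=s["image"][:,:,::-1]
cv2.imwrite("pics/v.png",cv2.resize(im[190:250,265:345],None,fx=10,fy=10,interpolation=cv2.INTER_CUBIC))
```

```text
t 23.15 pos [519.4  49.7   0.7] file [-22.9  -0.2] yaw_y -3.98 F [ 0.31 -0.12 -0.02] open 35.6 q [ -3.   11.3 103.8   0.   64.9   1. ]
[-0.06212686  0.01537495 -0.03139722]
```

View pics/v.png

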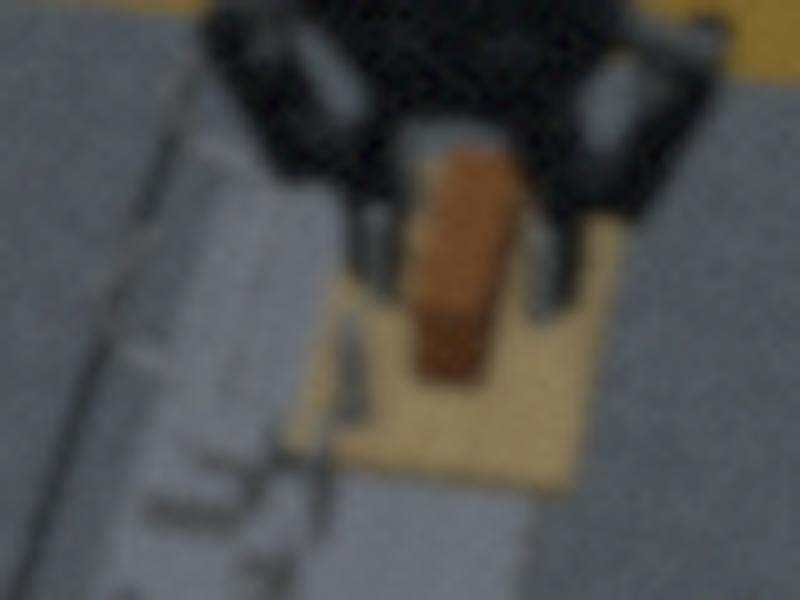

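Call:
move_arm([
  [0.42,0,0,-0.5,0],
  [0.42,0,0,-1.5,0],
  [0.42,0,0,-3.5,0],
  [0.42,0,0,-6.5,0],
  [0.42,0,0,-10,0],
])

```text
time: 23.82
tool_pos: [519.2, 49.7, 102.2]
tool_rot: [[0.069, 0.998, -0.0], [0.998, -0.069, 0.0], [0.0, -0.0, -1.0]]
wrist_force: [0.6, -0.1, -0.8]
opening: 35.7
```

Call:
move_arm([
  [0.2,0,0,-1,0],
  [0.0,0,0,-1.5,0],
  [0.0,0,0,-1.5,0],
])

```text
time: 24.2
tool_pos: [519.2, 49.7, 115.3]
tool_rot: [[0.069, 0.998, -0.001], [0.998, -0.069, 0.0], [0.0, -0.001, -1.0]]
wrist_force: [0.3, 0.0, 1.1]
opening: 0.1
```

Run:
```python
from h import *
rep(); go([*fw(10,122),110],-4.05)
s=snap("side","side20");im=s["image"][:,:,::-1]
cv2.imwrite("pics/v.png",cv2.resize(im[190:270,240:345],None,fx=7,fy=7,interpolation=cv2.INTER_CUBIC))
```

```text
t 24.2 pos [519.2  49.7 115.3] file [-23.1  -0.2] yaw_y -3.98 F [0.3  0.01 1.08] open 0.1 q [-3.   4.9 96.6  0.  78.5  1. ]
d cm [12.217  3.328  0.53 ] turn 0.0012
```

View pics/v.png

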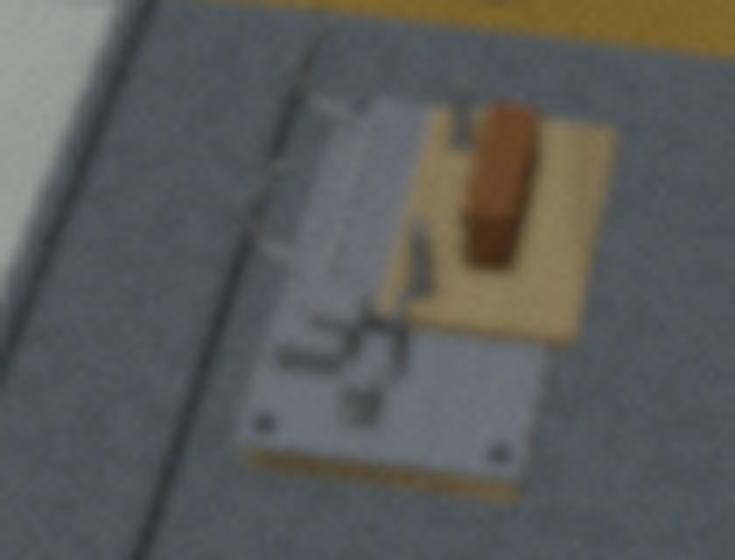

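Call:
move_arm([
  [0.0,3,0.8,0,0],
  [0.0,6.5,1.8,0,0],
  [0.0,10,2.8,0,0],
  [0.0,12.2,3.3,0,0],
  [0.0,12.2,3.3,0,0],
])

```text
time: 24.88
tool_pos: [560.6, 170.1, 114.9]
tool_rot: [[0.068, 0.998, -0.001], [0.998, -0.068, -0.0], [-0.0, -0.001, -1.0]]
wrist_force: [-0.0, -0.6, -0.2]
opening: 0.1
```

Call:
move_arm([
  [0.0,0,0,1.0,0],
  [0.0,0,0,2.0,0],
  [0.0,0,0,2.0,0],
])

```text
time: 25.25
tool_pos: [560.2, 168.4, 94.6]
tool_rot: [[0.07, 0.998, -0.002], [0.998, -0.07, -0.0], [-0.0, -0.002, -1.0]]
wrist_force: [0.7, -0.2, 0.6]
opening: 0.1
```

Run:
```python
from h import *
rep(); go([*fw(10,122),80],-4.05)
s=snap("side","side21");im=s["image"][:,:,::-1]
cv2.imwrite("pics/v.png",cv2.resize(im[170:260,240:345],None,fx=6,fy=6,interpolation=cv2.INTER_CUBIC))
T=lambda P:((proj(s,P)-[240,170]+.5)*6-.5).round(0)
p=sense()["tool_pos"]
for dz in(0,20,30,40): print(dz,T(p+[0,0,dz]))
for a in (0,9): print(T([*fw(10,121.6+a),101.2]))
```

```text
t 25.25 pos [560.2 168.4  94.6] file [  9.4 121.1] yaw_y -4.03 F [ 0.69 -0.2   0.6 ] open 0.1 q [ 9.2 13.2 89.5  0.  77.4 13.2]
d cm [0.09  0.063 1.458] turn 0.0004
0 [[292. 395.]]
20 [[290. 360.]]
30 [[289. 342.]]
40 [[288. 324.]]
[[291. 385.]]
[[286. 402.]]
```

View pics/v.png

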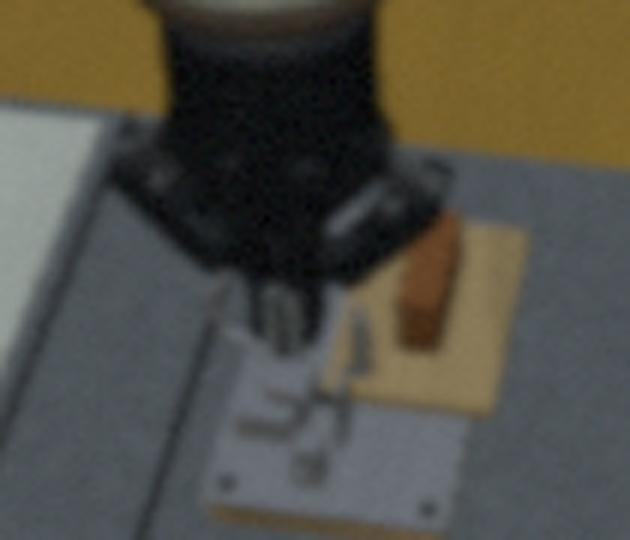

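Run:
```python
from h import *
s=load("top9"); T=lambda P:((proj(s,P)-[255,160]+.5)*9-.5).round(0)
for a in(0.7,0.8,0.9,1.0): print(a,T([*fw(10,75+75*np.cos(a)),42.5+75*np.sin(a)]))
s=load("side20");W=cloud(s); d=W[...,:2]-O;l=np.stack([d@[np.cos(YAW),np.sin(YAW)],d@[-np.sin(YAW),np.cos(YAW)]],-1)
m=(abs(l[...,0]-10)<12)&(l[...,1]>95)&(l[...,1]<140)&(W[...,2]>60)
print(m.sum(),np.c_[l[m],W[...,2][m]].round(0).tolist())
```

```text
0.7 [[ 71. 101.]]
0.8 [[84. 98.]]
0.9 [[99. 95.]]
1.0 [[116.  93.]]
58 [[18.0, 117.0, 108.0], [15.0, 118.0, 109.0], [14.0, 114.0, 105.0], [19.0, 122.0, 110.0], [17.0, 122.0, 110.0], [15.0, 121.0, 110.0], [13.0, 119.0, 107.0], [10.0, 122.0, 111.0], [8.0, 121.0, 110.0], [6.0, 119.0, 108.0], [3.0, 120.0, 110.0], [19.0, 124.0, 108.0], [16.0, 125.0, 109.0], [14.0, 125.0, 110.0], [11.0, 125.0, 111.0], [9.0, 124.0, 110.0], [7.0, 125.0, 112.0], [5.0, 124.0, 110.0], [2.0, 124.0, 111.0], [2.0, 114.0, 101.0], [18.0, 127.0, 108.0], [17.0, 124.0, 105.0], [13.0, 127.0, 109.0], [11.0, 128.0, 111.0], [9.0, 125.0, 108.0], [6.0, 127.0, 110.0], [4.0, 126.0, 109.0], [2.0, 124.0, 108.0], [2.0, 115.0, 98.0], [18.0, 130.0, 108.0], [16.0, 126.0, 104.0], [13.0, 128.0, 107.0], [11.0, 129.0, 108.0], [8.0, 128.0, 108.0], [7.0, 126.0, 105.0], [4.0, 125.0, 105.0], [2.0, 126.0, 107.0], [7.0, 97.0, 75.0], [18.0, 130.0, 104.0], [16.0, 127.0, 101.0], [13.0, 130.0, 105.0], [11.0, 129.0, 105.0], [8.0, 129.0, 105.0], [6.0, 128.0, 105.0], [4.0, 127.0, 104.0], [2.0, 127.0, 104.0], [6.0, 101.0, 76.0], [18.0, 130.0, 101.0], [16.0, 129.0, 100.0], [14.0, 128.0, 99.0], [11.0, 130.0, 102.0], [8.0, 131.0, 104.0], [6.0, 130.0, 104.0], [3.0, 131.0, 105.0], [2.0, 126.0, 100.0], [6.0, 129.0, 98.0], [4.0, 128.0, 98.0], [2.0, 127.0, 97.0]]
```

Call:
move_arm([
  [0.0,0.2,0.06,0.6,0],
  [0.0,0.3,0.06,1.2,0],
  [0.0,0.3,0.06,1.5,0],
  [0.0,0.3,0.06,1.5,0],
])

```text
time: 25.8
tool_pos: [561.5, 172.1, 80.5]
tool_rot: [[0.069, 0.998, -0.0], [0.998, -0.069, 0.0], [-0.0, -0.0, -1.0]]
wrist_force: [-0.9, 0.2, 0.3]
opening: -0.3
```

Call:
move_arm([
  [0.0,0,0,0.2,0],
  [0.0,0,0,0.4,0],
])

```text
time: 26.05
tool_pos: [561.7, 172.1, 76.9]
tool_rot: [[0.069, 0.998, 0.0], [0.998, -0.069, 0.0], [0.0, 0.0, -1.0]]
wrist_force: [0.1, 0.0, 1.4]
opening: -0.2
```

Call:
move_arm([
  [0.0,0,0,0.2,0],
  [0.0,0,0,0.4,0],
])

```text
time: 26.3
tool_pos: [561.7, 172.1, 72.7]
tool_rot: [[0.069, 0.998, 0.0], [0.998, -0.069, 0.0], [0.0, 0.0, -1.0]]
wrist_force: [0.1, -0.5, 0.5]
opening: 0.3
```

Run:
```python
from h import *
rep()
```

```text
t 26.3 pos [561.7 172.1  72.7] file [ 10.6 124.9] yaw_y -3.98 F [ 0.1  -0.49  0.53] open 0.3 q [ 9.5 14.4 90.7  0.  74.9 13.5]
```

Call:
move_arm([
  [0.0,0,0,0.2,0],
  [0.0,0,0,0.4,0],
])

```text
time: 26.55
tool_pos: [561.6, 172.1, 68.6]
tool_rot: [[0.069, 0.998, 0.0], [0.998, -0.069, 0.0], [0.0, 0.0, -1.0]]
wrist_force: [0.4, 0.2, 1.1]
opening: -0.1
```

Call:
move_arm([
  [0.0,0.1,0,0.2,0],
  [0.0,0.2,0,0.4,0],
])

```text
time: 26.8
tool_pos: [561.8, 174.1, 64.6]
tool_rot: [[0.07, 0.998, 0.0], [0.998, -0.07, 0.0], [0.0, 0.0, -1.0]]
wrist_force: [-0.3, -0.6, 0.7]
opening: 0.1
```

Call:
move_arm([
  [0.0,0.1,0,0.2,0],
  [0.0,0.2,0,0.4,0],
])

```text
time: 27.05
tool_pos: [561.9, 176.1, 60.6]
tool_rot: [[0.069, 0.998, -0.0], [0.998, -0.069, 0.0], [0.0, -0.0, -1.0]]
wrist_force: [0.9, -0.1, 1.1]
opening: -0.1
```

Run:
```python
from h import *
rep()
s=snap("side","side22");im=s["image"][:,:,::-1]
cv2.imwrite("pics/v.png",cv2.resize(im[190:260,250:330],None,fx=8,fy=8,interpolation=cv2.INTER_CUBIC))
```

```text
t 27.05 pos [561.9 176.1  60.6] file [ 10.5 128.9] yaw_y -3.98 F [ 0.94 -0.06  1.11] open -0.1 q [ 9.9 15.1 91.3  0.  73.6 13.9]
```

View pics/v.png

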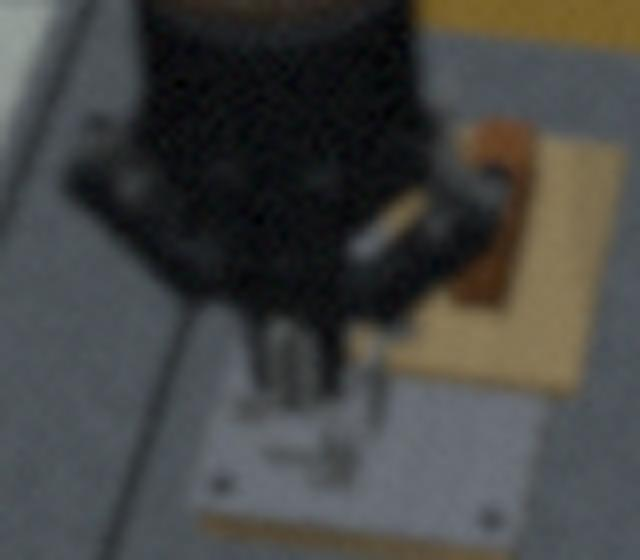

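Call:
move_arm([
  [0.0,0.2,0,0.2,0],
  [0.0,0.5,0,0.4,0],
])

```text
time: 27.35
tool_pos: [562.2, 181.2, 56.7]
tool_rot: [[0.07, 0.998, 0.0], [0.998, -0.07, 0.0], [0.0, 0.0, -1.0]]
wrist_force: [0.5, 0.1, 2.0]
opening: 0.1
```

Call:
move_arm([
  [0.0,0.2,0,0.2,0],
  [0.0,0.4,0,0.5,0],
])

```text
time: 27.6
tool_pos: [562.5, 185.3, 51.6]
tool_rot: [[0.069, 0.998, 0.0], [0.998, -0.069, 0.0], [0.0, 0.0, -1.0]]
wrist_force: [0.3, 0.1, 2.4]
opening: -0.4
```

Run:
```python
from h import *
rep()
s=snap("side","side23");im=s["image"][:,:,::-1]
cv2.imwrite("pics/v.png",cv2.resize(im[190:260,250:330],None,fx=8,fy=8,interpolation=cv2.INTER_CUBIC))
T=lambda P:((proj(s,P)-[250,190]+.5)*8-.5).round(0)[0]
p=sense()["tool_pos"]; R=np.array(sense()["tool_rot"])
for dz in(30,35,40): print(dz,[T(p+R@np.array([11,b,-dz])) for b in(-12,12)])
W=cloud(s); d=W[...,:2]-O;l=np.stack([d@[np.cos(YAW),np.sin(YAW)],d@[-np.sin(YAW),np.cos(YAW)]],-1)
m=(abs(l[...,0]-10)<12)&(l[...,1]>120)&(l[...,1]<165)&(W[...,2]>60)&(W[...,2]<110)
a=np.c_[l[m],W[...,2][m]].round(0); print(a[a[:,2].argsort()][:25].tolist())
```

```text
t 27.6 pos [562.5 185.3  51.6] file [ 10.5 138.1] yaw_y -3.98 F [0.3  0.11 2.41] open -0.4 q [10.8 16.  91.3  0.  72.7 14.8]
30 [array([330., 474.]), array([249., 464.])]
35 [array([329., 463.]), array([248., 452.])]
40 [array([328., 452.]), array([247., 441.])]
[[11.0, 148.0, 69.0], [2.0, 144.0, 70.0], [15.0, 149.0, 70.0], [17.0, 152.0, 73.0], [12.0, 151.0, 73.0], [7.0, 150.0, 73.0], [12.0, 149.0, 74.0], [5.0, 151.0, 74.0], [2.0, 151.0, 74.0], [8.0, 149.0, 75.0], [2.0, 142.0, 75.0], [1.0, 145.0, 75.0], [17.0, 152.0, 76.0], [10.0, 150.0, 76.0], [13.0, 148.0, 76.0], [19.0, 152.0, 76.0], [5.0, 150.0, 77.0], [3.0, 147.0, 77.0], [14.0, 152.0, 77.0], [2.0, 151.0, 78.0], [2.0, 141.0, 78.0], [10.0, 149.0, 78.0], [17.0, 150.0, 78.0], [14.0, 150.0, 78.0], [15.0, 147.0, 79.0]]
```

View pics/v.png

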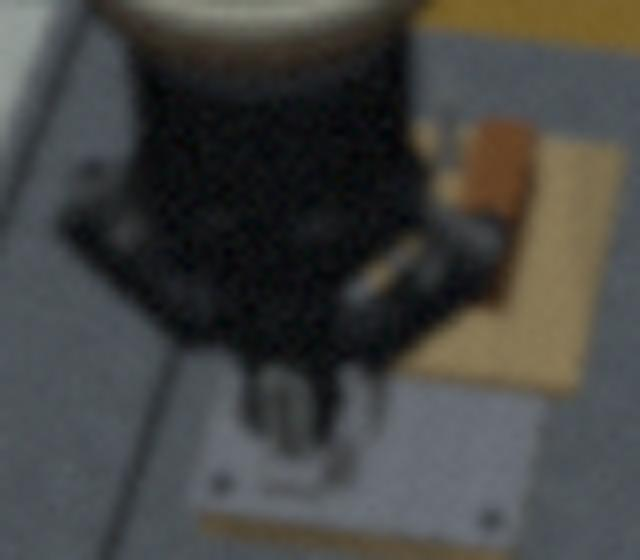

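Call:
move_arm([
  [0.0,0.3,0,0.25,0],
  [0.0,0.5,0,0.5,0],
  [0.0,0.6,0,0.75,0],
  [0.0,0.7,0,1.0,0],
])

```text
time: 28.15
tool_pos: [563.0, 192.1, 41.6]
tool_rot: [[0.069, 0.998, -0.0], [0.998, -0.069, 0.0], [0.0, -0.0, -1.0]]
wrist_force: [0.0, 0.2, 1.5]
opening: 0.0
```

Call:
move_arm([
  [0.0,0.1,0,0.25,0],
  [0.0,0.2,0,0.5,0],
  [0.0,0.25,0,0.75,0],
  [0.0,0.3,0,1.0,0],
])

```text
time: 28.65
tool_pos: [563.2, 195.1, 31.6]
tool_rot: [[0.069, 0.998, 0.0], [0.998, -0.069, 0.0], [0.0, 0.0, -1.0]]
wrist_force: [-0.1, 0.4, 2.0]
opening: 0.1
```

Run:
```python
from h import *
rep()
s=snap("side","side24");im=s["image"][:,:,::-1]
cv2.imwrite("pics/v.png",cv2.resize(im[190:270,240:330],None,fx=7,fy=7,interpolation=cv2.INTER_CUBIC))
```

```text
t 28.65 pos [563.2 195.1  31.6] file [ 10.5 147.9] yaw_y -3.98 F [-0.09  0.35  2.04] open 0.1 q [11.7 17.5 91.9  0.  70.6 15.7]
```

View pics/v.png

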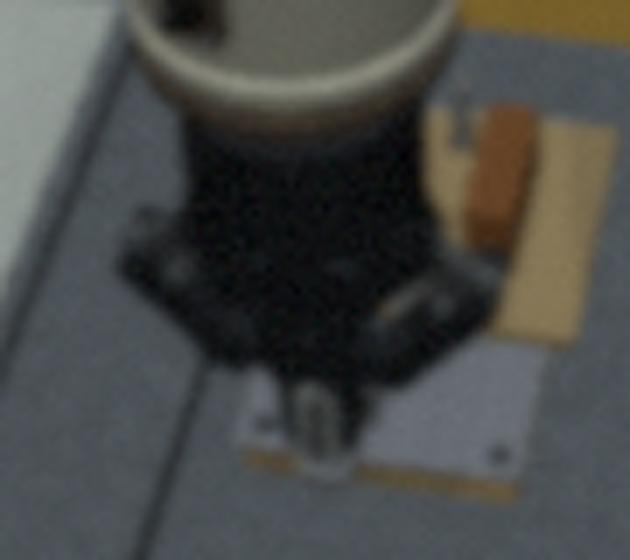

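Call:
move_arm([
  [0.0,0.05,0,0.2,0],
  [0.0,0.1,0,0.4,0],
])

```text
time: 28.95
tool_pos: [563.4, 196.1, 27.8]
tool_rot: [[0.069, 0.998, 0.0], [0.998, -0.069, 0.0], [0.0, 0.0, -1.0]]
wrist_force: [0.1, -0.3, 5.5]
opening: 0.3
```

Call:
move_arm([
  [0.0,0.03,0,0.1,0],
  [0.0,0.05,0,0.2,0],
])

```text
time: 29.2
tool_pos: [563.4, 196.6, 26.0]
tool_rot: [[0.069, 0.998, 0.0], [0.998, -0.069, 0.0], [0.0, 0.0, -1.0]]
wrist_force: [0.6, -0.9, 5.5]
opening: 0.6
```

Call:
move_arm([
  [0.0,0.03,0,0.1,0],
  [0.0,0.05,0,0.2,0],
])

```text
time: 29.45
tool_pos: [563.5, 197.1, 23.9]
tool_rot: [[0.069, 0.998, 0.0], [0.998, -0.069, 0.0], [0.0, 0.0, -1.0]]
wrist_force: [-1.2, 0.0, 3.4]
opening: -0.1
```

Call:
move_arm([
  [0.0,0,0,0.1,0],
  [0.0,0,0,0.1,0],
])

```text
time: 29.7
tool_pos: [563.1, 197.0, 22.4]
tool_rot: [[0.069, 0.998, -0.001], [0.998, -0.069, 0.0], [-0.0, -0.001, -1.0]]
wrist_force: [0.2, -0.7, 0.0]
opening: 0.2
```

Call:
move_arm([
  [0.0,0,0,0.1,0],
  [0.0,0,0,0.1,0],
])

```text
time: 29.95
tool_pos: [563.2, 197.0, 21.5]
tool_rot: [[0.069, 0.998, -0.0], [0.998, -0.069, 0.0], [0.0, -0.0, -1.0]]
wrist_force: [-0.0, -0.3, -0.9]
opening: -0.1
```

Call:
move_arm([
  [0.0,0,0,0.1,0],
  [0.0,0,0,0.1,0],
])

```text
time: 30.2
tool_pos: [563.3, 197.0, 20.7]
tool_rot: [[0.069, 0.998, -0.0], [0.998, -0.069, 0.0], [0.0, -0.0, -1.0]]
wrist_force: [-0.9, -0.3, 0.7]
opening: -0.3
```

Run:
```python
from h import *
rep()
s=snap("side","side25");im=s["image"][:,:,::-1]
cv2.imwrite("pics/v.png",cv2.resize(im[190:270,240:330],None,fx=7,fy=7,interpolation=cv2.INTER_CUBIC))
T=lambda P:((proj(s,P)-[240,190]+.5)*7-.5).round(0)
print(T([*fw(10,158),42.5]),T([*fw(10,150),50.5]))
```

```text
t 30.2 pos [563.3 197.   20.7] file [ 10.5 149.8] yaw_y -3.98 F [-0.86 -0.29  0.67] open -0.3 q [11.9 18.2 92.4  0.  69.5 15.9]
[[324. 504.]] [[328. 471.]]
```

View pics/v.png

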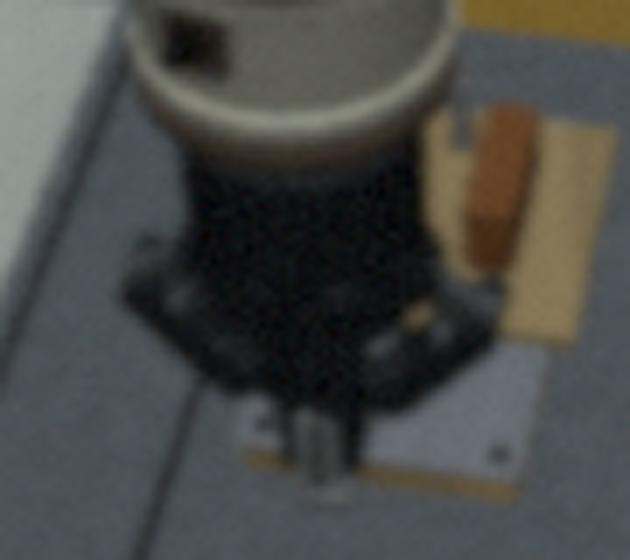

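Call:
move_arm([
  [0.0,0,0,0.1,0],
  [0.0,0,0,0.1,0],
])

```text
time: 30.5
tool_pos: [563.4, 197.1, 19.9]
tool_rot: [[0.069, 0.998, 0.0], [0.998, -0.069, 0.0], [0.0, 0.0, -1.0]]
wrist_force: [-0.8, 0.2, 4.6]
opening: -0.1
```

Call:
move_arm([
  [0.0,0,0,0.07,0],
  [0.0,0,0,0.07,0],
])

```text
time: 30.75
tool_pos: [563.5, 197.1, 19.4]
tool_rot: [[0.069, 0.998, 0.0], [0.998, -0.069, 0.0], [0.0, 0.0, -1.0]]
wrist_force: [-1.8, -0.4, 6.7]
opening: 0.0
```

Call:
move_arm([
  [0.0,0,0,0.05,0],
  [0.0,0,0,0.05,0],
])

```text
time: 31.0
tool_pos: [563.6, 197.1, 19.1]
tool_rot: [[0.069, 0.998, 0.001], [0.998, -0.069, 0.0], [0.0, 0.001, -1.0]]
wrist_force: [-0.6, -1.1, 8.7]
opening: -0.0
```

Call:
move_arm([
  [0.0,0,0,0.04,0],
  [0.0,0,0,0.04,0],
])

```text
time: 31.25
tool_pos: [563.6, 197.1, 18.8]
tool_rot: [[0.069, 0.998, 0.001], [0.998, -0.069, 0.0], [0.0, 0.001, -1.0]]
wrist_force: [-2.7, -0.8, 10.5]
opening: 0.1
```

Call:
move_arm([
  [0.0,0,0,0.03,0],
  [0.0,0,0,0.03,0],
])

```text
time: 31.5
tool_pos: [563.7, 197.1, 18.6]
tool_rot: [[0.069, 0.998, 0.001], [0.998, -0.069, 0.0], [0.0, 0.001, -1.0]]
wrist_force: [-1.9, 0.1, 10.9]
opening: 0.3
```

Call:
move_arm([
  [0.0,0,0,0.03,0],
  [0.0,0,0,0.03,0],
])

```text
time: 31.75
tool_pos: [563.8, 197.2, 18.4]
tool_rot: [[0.069, 0.998, 0.001], [0.998, -0.069, 0.0], [0.0, 0.001, -1.0]]
wrist_force: [-2.2, -0.4, 11.6]
opening: -0.0
```

Run:
```python
from h import *
rep();rep()
s=snap("side","side26");im=s["image"][:,:,::-1]
cv2.imwrite("pics/v.png",cv2.resize(im[230:270,260:310],None,fx=12,fy=12,interpolation=cv2.INTER_CUBIC))
T=lambda P:((proj(s,P)-[260,230]+.5)*12-.5).round(0)[0]
for dz in(0,4,8): print(dz,T([*fw(10,158),42.5+dz]),T([*fw(10,150),34.5+dz]))
rep()
```

```text
t 31.75 pos [563.8 197.2  18.4] file [ 10.9 150. ] yaw_y -3.98 F [-2.19 -0.39 11.6 ] open -0.0 q [11.9 18.3 92.5  0.  69.1 15.9]
t 31.75 pos [563.8 197.2  18.4] file [ 10.9 150. ] yaw_y -3.98 F [-2.19 -0.39 11.6 ] open -0.0 q [11.9 18.3 92.5  0.  69.1 15.9]
0 [315. 384.] [326. 378.]
4 [314. 372.] [325. 366.]
8 [313. 359.] [324. 353.]
t 31.8 pos [563.8 197.2  18.4] file [ 10.9 150. ] yaw_y -3.98 F [-1.48  0.19 10.98] open 0.1 q [11.9 18.3 92.5  0.  69.1 15.9]
```

View pics/v.png

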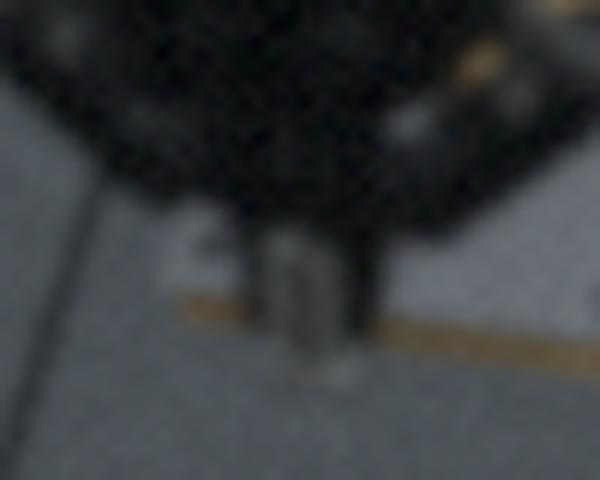

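Call:
move_arm([
  [0.0,0,0,0.03,0],
  [0.0,0,0,0.03,0],
])

```text
time: 32.05
tool_pos: [563.8, 197.2, 18.2]
tool_rot: [[0.069, 0.998, 0.001], [0.998, -0.069, 0.0], [0.0, 0.001, -1.0]]
wrist_force: [-3.0, -0.5, 13.3]
opening: -0.1
```

Call:
move_arm([
  [0.0,0,0,0.03,0],
  [0.0,0,0,0.03,0],
])

```text
time: 32.3
tool_pos: [563.8, 197.2, 18.0]
tool_rot: [[0.069, 0.998, 0.001], [0.998, -0.069, 0.0], [0.001, 0.001, -1.0]]
wrist_force: [-2.5, -0.4, 14.1]
opening: -0.3
```

Call:
move_arm([
  [0.0,0,0,0.01,0],
  [0.0,0,0,0.01,0],
])

```text
time: 32.55
tool_pos: [563.9, 197.2, 17.9]
tool_rot: [[0.069, 0.998, 0.002], [0.998, -0.069, 0.0], [0.001, 0.001, -1.0]]
wrist_force: [-4.0, -0.3, 14.3]
opening: -0.3
```

Call:
move_arm([
  [0.0,0,0,-0.1,0],
  [0.0,0,0,-0.25,0],
])

```text
time: 32.8
tool_pos: [563.5, 197.1, 19.8]
tool_rot: [[0.069, 0.998, 0.001], [0.998, -0.069, 0.0], [0.0, 0.001, -1.0]]
wrist_force: [-0.6, 0.5, 4.8]
opening: -0.3
```

Call:
move_arm([
  [0.0,0,0,-0.1,0],
  [0.0,0,0,-0.2,0],
])

```text
time: 33.05
tool_pos: [563.2, 197.0, 21.1]
tool_rot: [[0.069, 0.998, -0.0], [0.998, -0.069, 0.0], [-0.0, -0.0, -1.0]]
wrist_force: [0.2, -0.1, -1.1]
opening: 0.1
```

Call:
move_arm([
  [0.0,0,0,-1.0,0],
  [0.0,0,0,-3,0],
  [0.0,0.5,0,-7,0],
  [0.0,3,0,-11,0],
  [0.0,8,0,-13,0],
])

```text
time: 33.67
tool_pos: [569.8, 276.8, 154.8]
tool_rot: [[0.072, 0.997, 0.003], [0.997, -0.072, 0.001], [0.001, 0.003, -1.0]]
wrist_force: [0.5, -0.5, 0.1]
opening: 0.2
```

```bash
cat > cmp.py <<'E'
from h import *
import sys
s0=load("side0"); s=snap("side",sys.argv[1])
A=[cv2.resize(x["image"][195:270,262:335,::-1],None,fx=5,fy=7,interpolation=cv2.INTER_CUBIC) for x in(s0,s)]
cv2.imwrite("pics/v.png",np.hstack(A))
rs=[]
for x in(s0,s):
    W=cloud(x); d=W[...,:2]-O;l=np.stack([d@[np.cos(YAW),np.sin(YAW)],d@[-np.sin(YAW),np.cos(YAW)]],-1)
    m=(abs(l[...,0]-10)<9)&(l[...,1]>141)&(l[...,1]<162)&(W[...,2]>30)&(W[...,2]<75)
    print("roller",m.sum(),W[...,2][m].mean().round(2),np.percentile(W[...,2][m],90).round(2),l[...,1][m].mean().round(2), np.argwhere(m).mean(0).round(2))
rep()
E
python3 cmp.py side27
```

```text
roller 52 47.83 51.14 152.88 [258.52 286.46]
roller 55 47.29 51.39 153.29 [258.78 286.35]
t 33.73 pos [569.8 282.9 156.5] file [ 10.9 236. ] yaw_y -3.94 F [-2.94  5.05  1.81] open -0.1 q [19.4 16.6 77.8  0.1 85.2 23.3]
```

View pics/v.png

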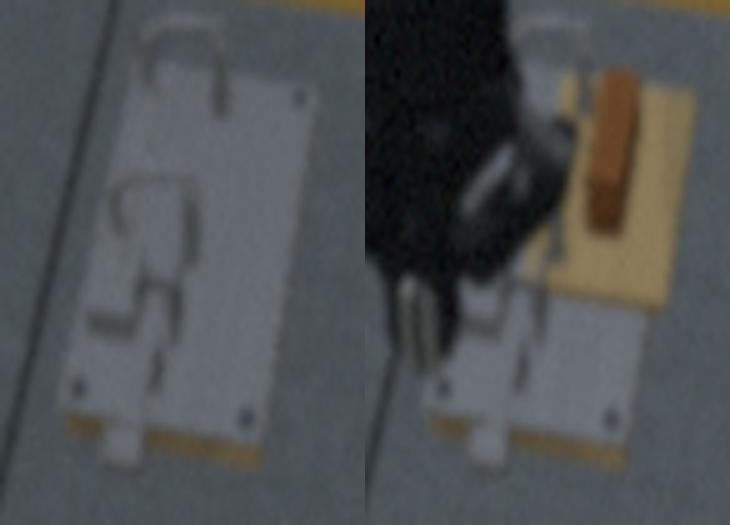

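Call:
move_arm([
  [0.0,0,0,-5,0],
  [0.0,0,0,-10,0],
  [0.0,-10,4,-15,0],
  [0.0,-15,6,-15,0],
  [0.0,-15,6,-15,0],
])

```text
time: 34.35
tool_pos: [618.7, 120.8, 302.6]
tool_rot: [[0.07, 0.998, 0.001], [0.998, -0.07, -0.0], [0.0, 0.001, -1.0]]
wrist_force: [1.7, 1.5, -0.3]
opening: -0.0
```

Call:
move_arm([
  [0.0,0,0,0,0],
  [0.0,0,0,0,0],
])

```text
time: 34.6
tool_pos: [618.1, 123.3, 301.4]
tool_rot: [[0.07, 0.998, -0.0], [0.998, -0.07, 0.0], [0.0, -0.0, -1.0]]
wrist_force: [-0.1, 0.4, -0.4]
opening: 0.1
```

```bash
python3 cmp.py side28
python3 - <<'E'
from h import *
a=load("side0");b=load("side28")
def shift(r0,r1,c0,c1):
    f=lambda x:cv2.resize(cv2.GaussianBlur(cv2.cvtColor(x["image"],cv2.COLOR_RGB2GRAY).astype(np.float32),(0,0),.7),None,fx=8,fy=8,interpolation=cv2.INTER_CUBIC)
    A,B=f(a),f(b); t=A[8*r0:8*r1,8*c0:8*c1]; w=B[8*(r0-4):8*(r1+4),8*(c0-4):8*(c1+4)]
    m=cv2.matchTemplate(w,t,cv2.TM_CCOEFF_NORMED); _,v,_,l=cv2.minMaxLoc(m); return v,(l[0]/8-4,l[1]/8-4)
print("roller",shift(253,264,279,293)); print("plate corner",shift(248,264,302,318))
for n in("top",):
    s=snap(n,"top28"); cv2.imwrite("pics/w.png",cv2.resize(s["image"][110:270,160:480,::-1],None,fx=2.4,fy=2.4,interpolation=cv2.INTER_CUBIC))
E
```

```text
roller 52 47.83 51.14 152.88 [258.52 286.46]
roller 52 47.33 51.33 153.47 [258.85 286.42]
t 34.65 pos [618.  123.7 301.3] file [70.2 80.6] yaw_y -3.95 F [ 0.22  0.18 -0.12] open -0.1 q [  4.3  14.8  63.6   0.  101.6   8.3]
roller (0.9952467083930969, (0.0, 0.0))
plate corner (0.9949976801872253, (-0.125, 0.125))
```

View pics/v.png

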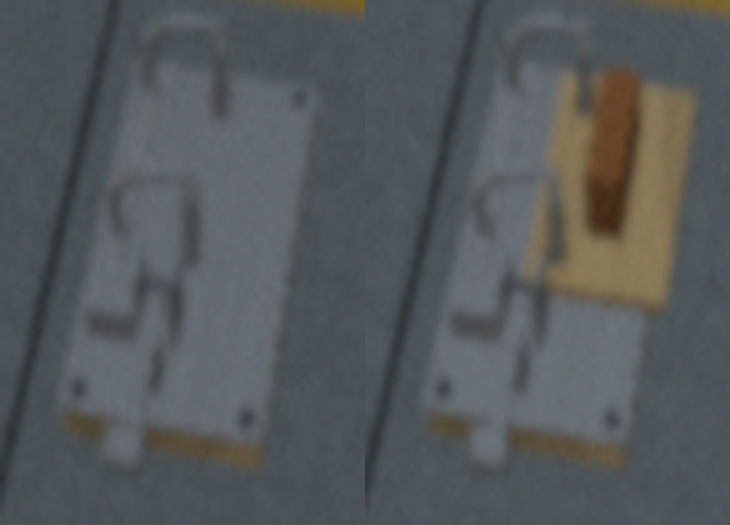

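View pics/w.png

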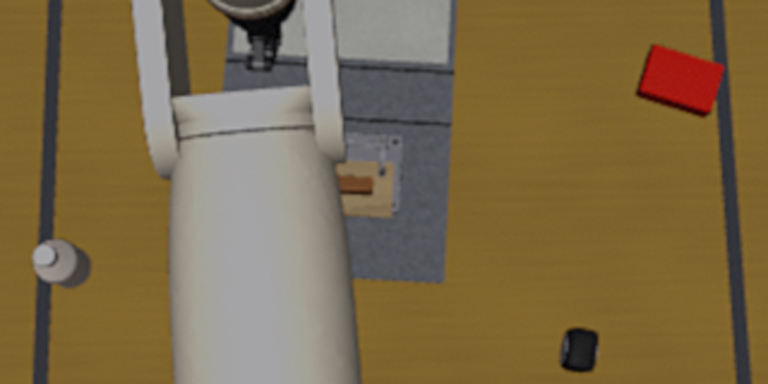

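```bash
python3 -c "
from h import *
rep(); print(sign_off())"
```

```text
t 34.7 pos [617.9 124.  301.3] file [70.2 80.9] yaw_y -3.92 F [-0.78  0.43 -0.27] open -0.4 q [  4.3  14.8  63.6   0.  101.6   8.3]
the job is handed in; nothing more can be done
None
```

The template is hanging on both posts and the lever is shut; I handed the job in at 34.7 s.

**What I did**
- I pinched the roller by its flat ends and lifted it along its arc until the lever sprang up and the rings opened.
- I lowered the template over the posts in small, force-checked steps. It first touched the plate at about 3–4 N, with H about 20.5 mm, and I released it there.
- I pressed the lever down with shut fingertips. The force fell to zero as it clicked, and I then pressed on to about 14 N against the stop.

**Last checks**
- **Lever:** in the side camera the roller shows no measurable shift from the starting picture. It clicked, and it stayed put after I let go.
- **Rings and template:** the arches are closed over the posts, both posts come through the holes, and the board lies flat with its grip on top.
- **Forces:** no reading during the pressing went above about 14.5 N. I could only read the force at the end of each move, so short peaks in between, such as the click itself, were not seen.
- **Other things:** in the last pictures the glue, bit case and tape measure look where they were. I did not measure them again.

**What disagreed**
- **Finger height:** the camera shows the fingertips about 35–40 mm higher than the reported tool position implies. I trusted the pictures and the touches, which agreed with each other.
- **Stop:** the force did not rise sharply there. It climbed by about 5–7 N per mm, so I judged it fully home by the roller's position and the 14 N.

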